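# Set out the colours for a glass pick-up

## Robot

A 7-joint arm with a two-finger parallel gripper is mounted at the origin on the work surface. World frame = base frame: x ahead of the robot, y to its left, z up, the work surface at z = 0. Lengths are in m, angles in rad, forces in N, time in s.
With the tool pointing down it reaches from about 0.425 to 0.875 m from the base axis. Payload 4.7 kg.
Tool frame: the origin (TCP) lies midway between the tips of the shut fingers; the grasp point (between the pads) lies 19 mm behind it; x points along the fingers, y is the direction in which the jaws open and shut, and the axes are right-handed (so a half turn about x gives the same grasp; the last joint's range is limited). The gripper opens to 87 mm and grips with 3 to 60 N. Pads are 19 mm wide; open, the fingers measure 117 mm over their backs; the gripper's body (75 mm by 190 mm) begins 51 mm behind the grasp point.
Start: joints at [-1.282, 0.321, -0.07, 1.45, 0.023, 1.371, -0.057], TCP at [0.176, 0.626, 0.223] pointing down, gripper open.
Joint ranges: [-2.86, 2.86], [-0.3, 2.09], [-1.38, 1.24], [0.06, 2.45], [-1.56, 4.7], [0.09, 2.05], [-2.69, 2.69]. Speed limits (rad/s): [2.57, 2.57, 3.14, 3.14, 3.14, 3.14, 3.14].

## Interface

Orientations are given as a rotation vector (axis times angle).
In Python, from bench import ctrl gives the robot as it stands. The module is installed in compiled form; this text tells all that it offers.
- The arm moves only by the shell command python3 -m jog 'ROWS' [FORCE]. ROWS is JSON, a list of rows, each an object with "rot": the turn, a rotation vector about the tool's x, y, z in units of 5 degrees (1.0 is 5 degrees), a list of three; "travel": the shift along the tool's x, y, z in units of 0.3 m (1.0 is 0.3 m), a list of three; "jaw": the closure, from -1 (fully open) to 1 (shut), so that 0 is half open. In form: [{"rot": [ax, ay, az], "travel": [tx, ty, tz], "jaw": jaw}, ...]. A call has 1 to 8 rows; each row shifts and turns the commanded pose from where the row before left it, along the tool's axes as they then stand; what a row does not reach is not made up. A row lasts 1/10 s, in which the tool goes at most 50 mm and 8.59 degrees, less where a joint would pass 70% of its speed; a pose out of reach is approached as far as the arm can. A call with a number of a shift or a turn outside -1 to 1 is refused whole. A call with a gripper value outside its range is refused whole. The fingers move at their own pace and stop on an object; FORCE is the grip in N (left out, the last holds). Time passes only in rows, so rows that do not move let the fingers close. It gives the time, the measured TCP pose, the force and the opening at its end, in the units of the state.
- ctrl.get_state(): the state, without advancing time (a new reading comes with each control period).
- ctrl.get_image(name): name is "side" or "top"; returns the picture (384x512x3 uint8, red, green, blue); there is no depth.
- ctrl.camera_model(name): a dict with "mtx" (3x3 intrinsics, pixels), "k1" (the pictures are not rectified: a ray, as slopes to the right and down, at radius r is drawn at 1 + k1 r^2 times it, then the intrinsics apply), "extrinsics" (4x4, takes a point from world to camera coordinates). Camera axes: x right, y up, looking along -z (the intrinsics and any distortion apply to the point x, -y, -z); pixel columns grow to the right and rows downward; lengths in m; the calibration is good to about 2 mm. A picture is of the moment at which its call begins. camera_model takes no time and is no camera call.
- ctrl.close_job(): hands the job in, once; it reports no verdict.
The state is a dict: "time": time; "joint_positions": joint angles; "qd": joint speeds; "joint_torque": joint torques, N m; "position": TCP position; "tool_rot": TCP orientation; "ft_force": force on the tool from outside, world axes, zero at the start; "torque": the same for the moment, N m; "grip_width": opening from 0.0 (shut) to 1.0 (fully open).
Only numpy, scipy, OpenCV 4.12 (cv2) and the standard library are available. Lean on these libraries where they do the work, as an engineer would, in place of code of your own. Each camera call takes 0.05 s, during which the arm holds its last target.

## Task

Get the bench ready for a colour pick-up: stand the brass mould in the middle of the wooden tool board, and lay the fire brick flat in the middle of the dark graphite pad, its long way along the pad's brass line. Stand the amber slug on the pad's brass line at the end of the brick nearer the tool board, and the green slug on the line at the brick's other end, each with about 20 mm clear between it and the brick, and stand the blue slug centrally on top of the brick. Leave everything upright and let go of, and do not disturb the wax tin, the paddle or the tweezers.

Things in the scene. Friction and masses are not known exactly. Their poses are not given: they have to be found in the camera images.
- pad: Nearly black graphite pad, a flat slab fixed to the bench, 110 mm (its x) by 230 mm (its y, the long way), 12 mm thick; flat top 12 mm above its origin. A thin flush brass line runs along its middle, the long way (its y axis). Origin: centre of its underside; the pad's yaw varies by up to about 12 degrees from its x axis pointing away from the robot. It lies to the left or the right of the tool board.
- board: Light wooden tool board, a square slab fixed to the bench, 110 by 110 mm, 12 mm thick, with a thin brown circle of 84 mm diameter drawn round its middle; flat top 12 mm above its origin. Origin: centre of its underside.
- brick: Cream fire brick, a plain block 50 mm (its x) by 70 mm (its y, the long way) by 32 mm high, about 180 g, lying flat on the bench at the start, turned any way up to about 70 degrees. Origin: centre of its underside; flat top 32 mm above it. It looks the same turned by half a turn.
- amber: Short amber (orange) glass colour slug (a cut piece of solid glass bar): upright cylinder, 30 mm diameter, 40 mm high, about 70 g, standing on the bench at the start. Origin: centre of its underside, z up.
- green: Short green glass colour slug (a cut piece of solid glass bar): upright cylinder, 30 mm diameter, 40 mm high, about 70 g, standing on the bench at the start. Origin: centre of its underside, z up.
- blue: Short blue glass colour slug (a cut piece of solid glass bar): upright cylinder, 30 mm diameter, 40 mm high, about 70 g, standing on the bench at the start. Origin: centre of its underside, z up.
- mould: Brass optic mould: a round open-topped pot, 56 mm outer diameter, 46 mm high, straight sides, wall 7 mm, ribs inside, about 450 g, standing mouth up on the bench at the start. Origin: centre of its underside, z up.
- wax: Bystander, leave alone: flat round steel tin of yellow wax, 84 mm diameter, 26 mm high, near the far left. Origin: centre of its underside.
- paddle: Bystander, leave alone: wooden paddle lying flat, about 220 mm long and 80 mm wide, 14 mm high, near the far right; blade towards its +x, handle to -x. Origin: on its underside and centre line, on the handle 15 mm from the blade's edge.
- tweezers: Bystander, leave alone: large dark steel tweezers lying flat beyond the pad and board, 270 mm long (its x, lying across the bench), 58 mm wide, 10 mm high. Origin: middle of its underside.
Not all that is in view belongs to the job. Leave any pink look-alike of the mould alone. Of the things that look like the amber, the smaller one is meant.

How it is judged:
By the outcome, as a careful person would: the job done as asked, in the order asked, and still so for the second after the job is handed in, with the robot touching nothing.
It also fails if it takes over 118 s, if anything falls off the work surface, if the arm or the gripper's body presses on something with over 40 N, if the wrist force passes 120 N, or if a joint passes its speed limit or range.

## Working session

There is one attempt and no reset: what is moved stays moved. The work goes in short steps, Python scripts to look and compute and a shell command to move; the robot and the scene stay as the last step left them, time stands still between calls to the robot, and variables do not carry over. Pictures are saved under pics/ and viewed, and the job is handed in when it is done.

```bash
mkdir -p pics; python3 - <<'E'
from bench import ctrl
import cv2
s=ctrl.get_state()
for k in s: print(k,s[k])
for n in ("side","top"):
    im=ctrl.get_image(n); cv2.imwrite(f"pics/{n}0.png",im[:,:,::-1])
    print(ctrl.camera_model(n))
E
```

```text
time 0.0
joint_positions [-1.28189776  0.3218538  -0.07008234  1.45170258  0.02260315  1.37076745
 -0.05684676]
qd [ 0.00107827  0.00216478 -0.00011256 -0.00043514  0.00094583  0.001154
  0.00098058]
joint_torque [-1.57211758e-06 -4.91280127e+01 -4.03657313e-01 -3.12535536e+01
 -6.36885781e-02  4.37744055e-02  1.92657567e-04]
position [0.1762787  0.62506085 0.22142764]
tool_rot [ 0.21411816  1.56018325 -0.21716886]
ft_force [ 0.1361453  -0.09561684  1.01103946]
torque [ 0.03148383 -0.02423886 -0.00692381]
grip_width 1.000045039873279
{'mtx': array([[446.69014642,   0.        , 247.86268534],
       [  0.        , 446.69014642, 187.86801465],
       [  0.        ,   0.        ,   1.        ]]), 'k1': 0.013925700745481504, 'extrinsics': array([[ 9.29155947e-01, -3.69686740e-01, -9.70088667e-04,
        -5.08557195e-01],
       [ 2.75610933e-01,  6.90955894e-01,  6.68295269e-01,
        -1.66450561e-01],
       [-2.46389611e-01, -6.21217890e-01,  7.43895485e-01,
        -1.33817095e+00],
       [ 0.00000000e+00,  0.00000000e+00,  0.00000000e+00,
         1.00000000e+00]])}
{'mtx': array([[489.80541762,   0.        , 264.89167241],
       [  0.        , 489.80541762, 185.08611072],
       [  0.        ,   0.        ,   1.        ]]), 'k1': -0.12452797833951276, 'extrinsics': array([[ 0.04044281, -0.99917361,  0.00406005, -0.01817643],
       [ 0.97619194,  0.04037858,  0.21311702, -0.56605113],
       [-0.21310484, -0.00465567,  0.97701825, -1.32678552],
       [ 0.        ,  0.        ,  0.        ,  1.        ]])}
```

View pics/top0.png

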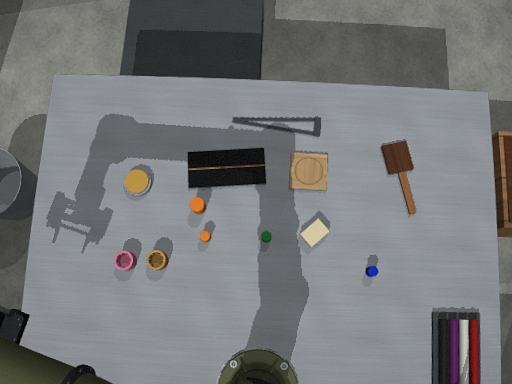

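View pics/side0.png

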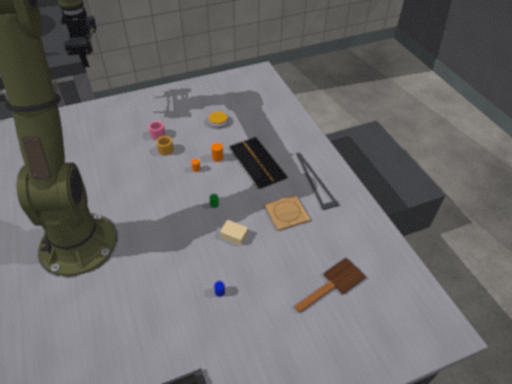

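Candidates:
- **Amber:** orange at top (197,205) is larger and orange at (205,236) is smaller. The smaller one is meant.
- **Mould:** the pot at (124,260) is pink and the one at (157,260) is brass. The brass one is meant.

I'll confirm both in a crop, and measure by silhouette centroids cast onto the mid-height plane.

```bash
cat > h.py <<'E'
from bench import ctrl
import cv2, numpy as np
from scipy.spatial.transform import Rotation as R
CM={n:ctrl.camera_model(n) for n in("side","top")}
def ray(n,uv):
    m=CM[n];K=m["mtx"];E=m["extrinsics"]
    d=(np.asarray(uv,float)-[K[0,2],K[1,2]])/[K[0,0],K[1,1]]
    s=d.copy()
    for _ in range(20): s=d/(1+m["k1"]*(s@s))
    Rw=E[:3,:3]; o=-Rw.T@E[:3,3]
    return o,Rw.T@np.array([s[0],-s[1],-1.])
def onz(n,uv,z):
    o,d=ray(n,uv); return (o+d*(z-o[2])/d[2])[:2]
def proj(n,p):
    m=CM[n];E=m["extrinsics"];c=E[:3,:3]@p+E[:3,3]
    s=np.array([c[0],-c[1]])/-c[2]; s=s*(1+m["k1"]*(s@s))
    return m["mtx"][:2,:2]@s+m["mtx"][:2,2]
def blobs(mask,amin=20):
    cs,_=cv2.findContours(mask.astype(np.uint8),cv2.RETR_EXTERNAL,cv2.CHAIN_APPROX_NONE)
    out=[]
    for c in cs:
        f=np.zeros(mask.shape,np.uint8);cv2.drawContours(f,[c],-1,1,-1)
        ys,xs=np.nonzero(f)
        if len(xs)>=amin: out.append((len(xs),np.array([xs.mean(),ys.mean()]),c))
    return sorted(out,key=lambda b:-b[0])
def crop(im,x,y,w,h,name,k=6):
    cv2.imwrite("pics/"+name,cv2.resize(im[y:y+h,x:x+w,::-1],None,fx=k,fy=k,interpolation=cv2.INTER_CUBIC))
RNG=dict(amber=((8,180,120),(16,255,255)),green=((50,120,30),(75,255,255)),blue=((112,150,60),(128,255,255)),
 mould=((15,120,60),(26,255,255)),brick=((18,40,150),(32,110,255)))
def mask(im,k):
    return cv2.inRange(cv2.cvtColor(im,cv2.COLOR_RGB2HSV),*RNG[k])>0
E
python3 - <<'E'
from h import *
t=cv2.imread("pics/top0.png")[:,:,::-1];s=cv2.imread("pics/side0.png")[:,:,::-1]
crop(t,110,190,120,90,"c1.png");crop(t,180,140,160,110,"c2.png",5)
hs=cv2.cvtColor(t,cv2.COLOR_RGB2HSV);hh=cv2.cvtColor(s,cv2.COLOR_RGB2HSV)
for n,x,y in [("amb",205,236),("green",266,237),("blue",372,271),("mould",148,260),("brick",315,233),("wood",300,160),("pad",215,180),("line",230,167)]: print(n,hs[y,x])
for n,h in [("amber",.02),("green",.02),("blue",.02),("mould",.023),("brick",.016)]:
  for c,im in(("top",t),("side",s)):
    print(n,c,[(a,p.round(1),onz(c,p,h).round(4)) for a,p,_ in blobs(mask(im,n),15)][:5])
E
```

```text
amb [ 13 198 213]
green [ 65 183  85]
blue [116 221 171]
mould [ 19 159 130]
brick [ 23  60 210]
wood [ 15 115 146]
pad [96 53 24]
line [ 19 149 111]
amber top [(181, array([196.8, 204.8]), array([0.5085, 0.2   ])), (83, array([204.6, 236. ]), array([0.419 , 0.1714]))]
amber side [(157, array([216.9, 151.6]), array([0.5107, 0.2031])), (73, array([195.4, 164.6]), array([0.4209, 0.1692]))]
green top [(81, array([265.9, 236.3]), array([ 0.4256, -0.0038]))]
green side [(77, array([213.9, 200.7]), array([ 0.4276, -0.0081]))]
blue top [(95, array([371.7, 270.9]), array([ 0.3386, -0.3081]))]
blue side [(115, array([219.1, 288.4]), array([ 0.34  , -0.3094]))]
mould top [(440, array([136.3, 180.8]), array([0.5718, 0.3834])), (335, array([156.9, 259.6]), array([0.3454, 0.3031])), (149, array([225.5, 166.8]), array([0.6249, 0.1231])), (123, array([501.5, 143.8]), array([ 0.7345, -0.7163])), (110, array([505.4, 229.3]), array([ 0.4702, -0.7112]))]
mould side [(737, array([286.9, 211.8]), array([ 0.6233, -0.1377])), (237, array([164.6, 144.9]), array([0.3479, 0.3017])), (173, array([217.6, 117.1]), array([0.5741, 0.3785])), (137, array([217. , 151.6]), array([0.51  , 0.1999])), (101, array([256.5, 159. ]), array([0.6247, 0.1139]))]
brick top [(423, array([314.2, 232.3]), array([ 0.4433, -0.1422])), (267, array([309.6, 168.9]), array([ 0.6304, -0.1248])), (51, array([322.3, 181. ]), array([ 0.5954, -0.163 ])), (48, array([302. , 185.7]), array([ 0.5789, -0.1036])), (41, array([315.6, 155.8]), array([ 0.6715, -0.1419]))]
brick side [(357, array([233.3, 230. ]), array([ 0.4456, -0.1367]))]
```

View pics/c1.png

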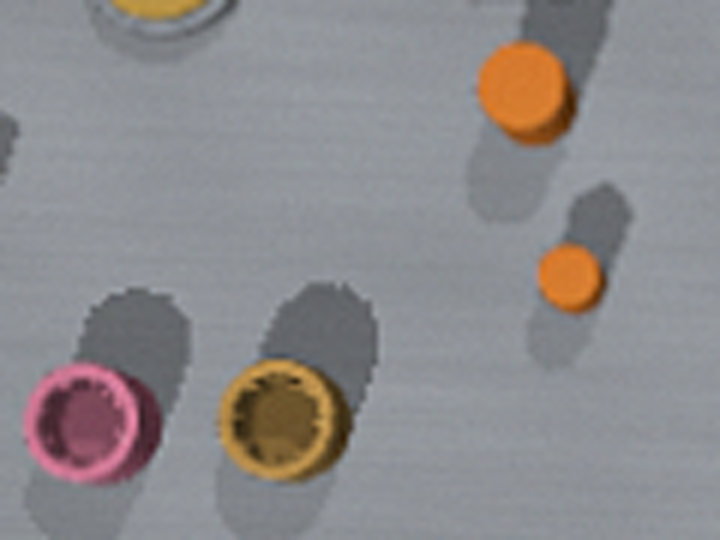

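View pics/c2.png

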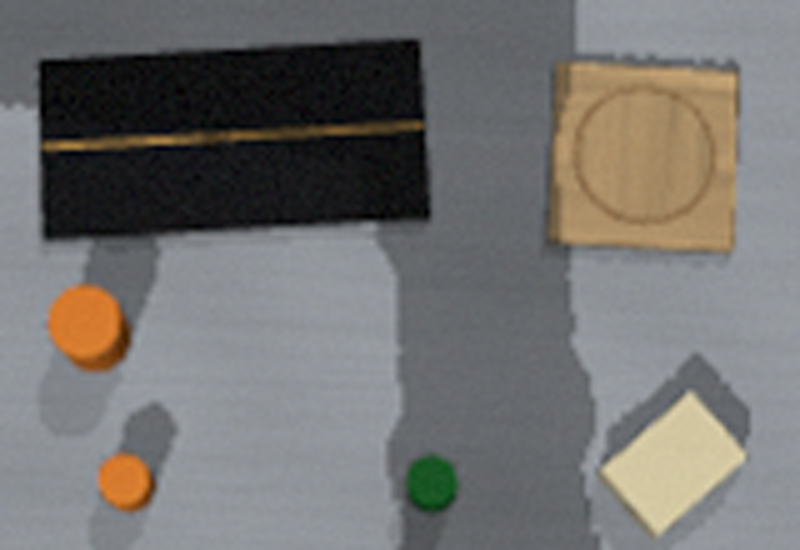

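Crop confirms it: the brass pot is the mould, and the small orange slug at (205,236) is the amber. Next I'll measure the pad, board and brick angle with wider masks.

```bash
cat >> h.py <<'E'
RNG.update(amber=((5,150,70),(17,255,255)),green=((50,90,20),(80,255,255)),blue=((108,130,40),(130,255,255)),brick=((17,35,90),(32,130,255)),
 mould=((12,90,30),(28,255,255)),wood=((8,60,60),(25,190,255)),pad=((0,0,0),(180,255,48)))
def near(im,cam,k,xy,z,r=30,close=0):
    m=mask(im,k).astype(np.uint8)
    u=proj(cam,np.array([xy[0],xy[1],z]));yy,xx=np.mgrid[:384,:512]
    m[(xx-u[0])**2+(yy-u[1])**2>r*r]=0
    if close: m=cv2.morphologyEx(m,cv2.MORPH_CLOSE,np.ones((close,close)))
    return blobs(m,15)[0]
def rect(cam,b,z):
    # outline onto plane z, min-area rectangle in world (mm)
    w=np.array([onz(cam,q,z) for q in b[2][:,0]])*1000
    (c,wh,a)=cv2.minAreaRect(w.astype(np.float32)); return np.round(c,1),np.round(wh,1),round(a,1)
E
python3 - <<'E'
from h import *
I={"top":cv2.imread("pics/top0.png")[:,:,::-1],"side":cv2.imread("pics/side0.png")[:,:,::-1]}
for n,h,xy in [("amber",.02,(.419,.171)),("green",.02,(.426,-.004)),("blue",.02,(.339,-.309)),("mould",.023,(.345,.303)),("brick",.016,(.444,-.14))]:
  for c in I:
    b=near(I[c],c,n,xy,h,22 if n in("mould","brick") else 14); print(n,c,b[0],b[1].round(1),(onz(c,b[1],h)*1000).round(1), rect(c,b,.032) if n=="brick" else "")
for n,xy,z in(("pad",(.62,.12),.006),("wood",(.622,-.135),.006)):
  for c in I:
    b=near(I[c],c,n,xy,z,52 if n=="pad" else 30,5); print(n,c,b[0],(onz(c,b[1],z)*1000).round(1),rect(c,b,.012))
# brass line
for c in I:
    m=mask(I[c],"mould"); ys,xs=np.nonzero(m); 
    w=np.array([onz(c,q,.012) for q in zip(xs,ys)])*1000
    k=(abs(w[:,0]-625)<14)&(abs(w[:,1]-118)<125); w=w[k].astype(np.float32)
    print("line",c,len(w),cv2.fitLine(w,cv2.DIST_HUBER,0,.01,.01).ravel(), w[:,1].min(),w[:,1].max())
# circle on board
E
```

```text
amber top 92 [204.7 236. ] [419.1 171.4] 
amber side 81 [195.3 164.5] [420.7 169.6] 
green top 86 [265.9 236.1] [426.2  -3.9] 
green side 90 [213.7 200.6] [427.2  -7.6] 
blue top 103 [371.6 270.8] [ 338.8 -307.7] 
blue side 125 [219.1 288.1] [ 340.5 -308.6] 
mould top 345 [156.8 259.7] [345.2 303.3] 
mould side 256 [164.5 144.9] [347.5 301.8] 
brick top 443 [313.9 232.5] [ 442.7 -141.3] (array([ 440.8, -140. ]), array([50.2, 72.5]), 42.2)
brick side 473 [233.7 231.9] [ 444.1 -143.7] (array([ 440. , -153.6]), array([67.9, 80.4]), 42.3)
pad top 2742 [627.6 122.2] (array([626.6, 122. ]), array([109.3, 227.3]), 5.6)
pad side 1382 [630.2 110.9] (array([626.5, 112.8]), array([107.5, 227.7]), 5.7)
wood top 1331 [ 626.6 -122. ] (array([ 625.8, -121.4]), array([108.9, 110.9]), 88.7)
wood side 1015 [ 628.9 -126.2] (array([ 627. , -128.3]), array([114.7, 112.7]), 89.1)
line top 169 [ 9.3323685e-02 -9.9563581e-01  6.2735480e+02  1.2686992e+02] 10.316441 235.19518
line side 153 [ 7.80432522e-02 -9.96949971e-01  6.29008972e+02  1.17690926e+02] 8.24719 223.79337
```

```bash
cat >> h.py <<'E'
def go(x,y,z,jawdeg=None):
    """remaining move to TCP x,y,z (m), jaw axis at jawdeg (mod 180) from world x; tool down. prints total travel / rot units"""
    s=ctrl.get_state();M=R.from_rotvec(s["tool_rot"]).as_matrix();p=np.array(s["position"])
    cur=np.degrees(np.arctan2(M[1,1],M[0,1]))
    if jawdeg is None: jawdeg=cur
    d=(jawdeg-cur+90)%180-90
    a=np.radians(cur+d);X=np.array([0,0,-1.]);Y=np.array([np.cos(a),np.sin(a),0]);T=np.column_stack([X,Y,np.cross(X,Y)])
    rv=R.from_matrix(M.T@T).as_rotvec(degrees=True)
    v=np.array([x,y,z])-p
    print("t",round(s["time"],2),"p",(p*1000).round(1),"jaw",round(cur,1),"grip",round(s["grip_width"],3),"F",np.round(s["ft_force"],1))
    print(" travel units now",(M.T@v/.3).round(4)," after rot",(T.T@v/.3).round(4)," rot units",(rv/5).round(3),"dist mm",(v*1000).round(1))
E
python3 - <<'E'
from h import *
print(R.from_rotvec(ctrl.get_state()["tool_rot"]).as_matrix().round(3))
go(.346,.303,.15,0)
E
```

```text
[[-0.     0.271  0.962]
 [-0.002  0.962 -0.271]
 [-1.    -0.002  0.   ]]
t 0.1 p [176.3 625.1 221.6] jaw 74.3 grip 1.0 F [-0.8  1.   0.8]
 travel units now [ 0.2402 -0.8795  0.8358]  after rot [0.2385 0.5658 1.0737]  rot units [1.4852e+01 1.4000e-02 1.7000e-02] dist mm [ 169.7 -322.1  -71.6]
```

```bash
python3 -m jog '[{"rot":[1,0,0],"travel":[0,-0.08,0.08],"jaw":-1},{"rot":[1,0,0],"travel":[0,-0.08,0.08],"jaw":-1},{"rot":[1,0,0],"travel":[0,-0.08,0.08],"jaw":-1},{"rot":[1,0,0],"travel":[0,-0.08,0.08],"jaw":-1},{"rot":[1,0,0],"travel":[0,-0.05,0.08],"jaw":-1},{"rot":[1,0,0],"travel":[0,-0.05,0.08],"jaw":-1},{"rot":[1,0,0],"travel":[0,0,0.08],"jaw":-1},{"rot":[1,0,0],"travel":[0,0,0.08],"jaw":-1}]' 30; python3 -c "
from h import *
go(.346,.303,.15,5.5)"
```

```text
time: 0.9
position: [0.2779, 0.41, 0.2224]
tool_rot: [0.761, 1.433, -0.761]
ft_force: [0.1, -0.7, 1.3]
grip_width: 0.998
t 0.9 p [277.9 410.  222.4] jaw 34.1 grip 0.998 F [ 0.1 -0.7  1.3]
 travel units now [ 0.2412 -0.0116  0.4226]  after rot [0.2412 0.1918 0.3768]  rot units [5.711e+00 1.000e-03 1.000e-03] dist mm [  68.1 -107.   -72.4]
```

```bash
python3 -m jog '[{"rot":[1,0,0],"travel":[0.05,0,0.08],"jaw":-1},{"rot":[1,0,0],"travel":[0.05,0,0.08],"jaw":-1},{"rot":[1,0,0],"travel":[0.05,0.02,0.08],"jaw":-1},{"rot":[1,0,0],"travel":[0.05,0.04,0.08],"jaw":-1},{"rot":[1,0,0],"travel":[0.04,0.04,0.06],"jaw":-1},{"rot":[0.71,0,0],"travel":[0,0,0],"jaw":-1},{"rot":[0,0,0],"travel":[0,0,0],"jaw":-1}]'; python3 -c "
from h import *
go(.346,.303,.15,5.5)
for n in('top','side'):
    im=ctrl.get_image(n); cv2.imwrite(f'pics/{n}1.png',im[:,:,::-1])
    x,y=(100,210) if n=='top' else (110,80)
    crop(im,x,y,120,100,f'{n}1c.png')
    print(proj(n,np.array([.346,.303,.15])))"
```

```text
time: 1.6
position: [0.3535, 0.3168, 0.1499]
tool_rot: [1.136, 1.254, -1.138]
ft_force: [0.4, 0.5, 0.4]
grip_width: 1.004
t 1.6 p [353.5 316.8 149.9] jaw 5.6 grip 1.004 F [0.4 0.5 0.4]
 travel units now [-0.0004 -0.0292  0.0435]  after rot [-0.0004 -0.0292  0.0435]  rot units [0.021 0.01  0.012] dist mm [ -7.5 -13.8   0.1]
[146.58079195 256.18548461]
[158.67720867 116.77867422]
```

View pics/side1c.png

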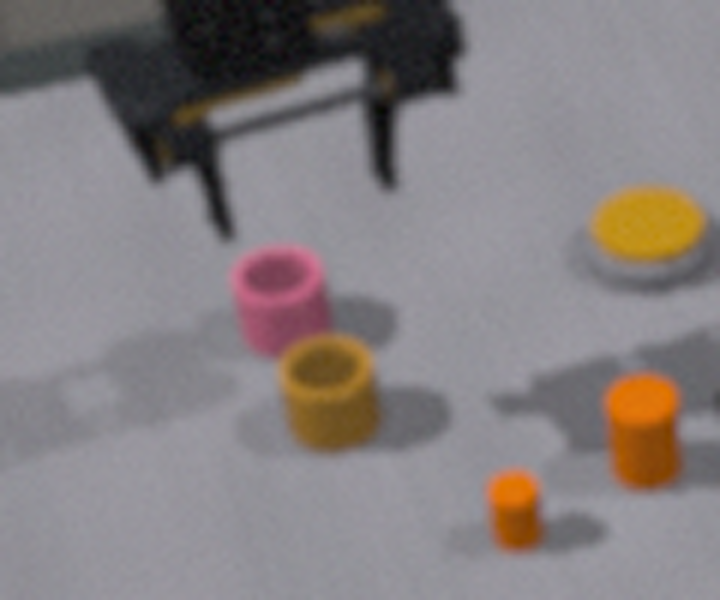

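View pics/top1c.png

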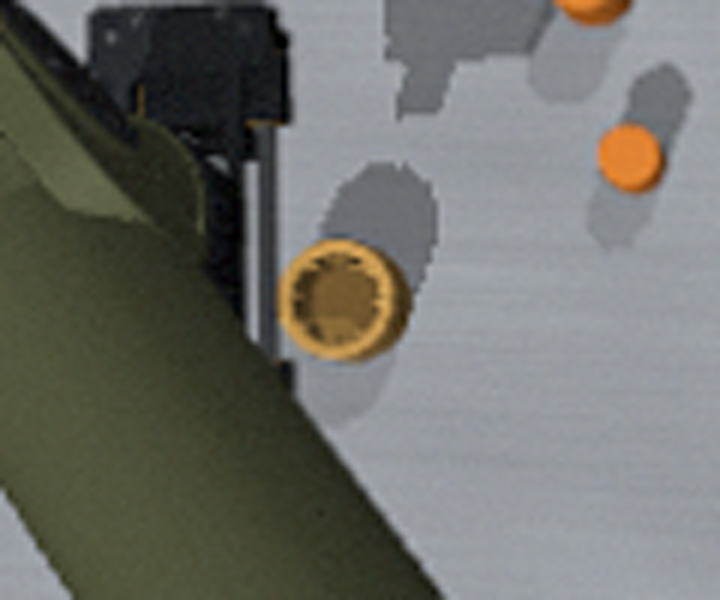

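```bash
python3 -c "
from h import *
p=np.array([.3535,.3168,.15]);y=np.array([np.cos(.098),np.sin(.098),0])
for k in(-.0435,0,.0435): print(proj('side',p+k*y),proj('top',p+k*y))
o1,d1=ray('top',(156.8,259.7));o2,d2=ray('side',(164.5,144.9))
for nm,a,b in(('mould',(156.8,259.7),(164.5,144.9)),('amber',(204.7,236),(195.3,164.5)),('green',(265.9,236.1),(213.7,200.6)),('brick',(313.9,232.5),(233.7,231.9)),('blue',(371.6,270.8),(219.1,288.1))):
  o1,d1=ray('top',a);o2,d2=ray('side',b)
  t=np.linalg.lstsq(np.column_stack([d1,-d2]),o2-o1,rcond=None)[0]
  print(nm,((o1+d1*t[0])*1000).round(1),((o2+d2*t[1])*1000).round(1))
"
```

```text
[147.50651887 117.60823816] [141.81611096 269.89120866]
[159.8437611  113.83377724] [141.58748202 253.0240168 ]
[171.96079152 110.12441565] [141.39933691 236.34167675]
mould [345.2 303.6  21.6] [347.7 303.4  21.7]
amber [419.3 171.5  18.2] [421.2 171.3  18.4]
green [426.8  -3.7  15.4] [428.1  -3.9  15.6]
brick [ 442.9 -141.5   12.9] [ 444.9 -141.8   13.1]
blue [ 338.8 -308.    19.2] [ 340.5 -308.3   19.3]
```

```bash
python3 -m jog '[{"rot":[0,0,0],"travel":[0,-0.029,0.0435],"jaw":-1},{"rot":[0,0,0],"travel":[0.1,0,0],"jaw":-1},{"rot":[0,0,0],"travel":[0.1,0,0],"jaw":-1},{"rot":[0,0,0],"travel":[0.05,0,0],"jaw":-1},{"rot":[0,0,0],"travel":[0,0,0],"jaw":-1},{"rot":[0,0,0],"travel":[0,0,0],"jaw":-1}]'; python3 -c "
from h import *
go(.346,.303,.008,5.5)
for n in('side',):
    im=ctrl.get_image(n)
    x,y=(110,80)
    crop(im,x,y,120,100,f'{n}2c.png')"
```

```text
time: 2.3
position: [0.346, 0.3046, 0.0761]
tool_rot: [1.135, 1.255, -1.134]
ft_force: [-0.1, -0.1, 0.2]
grip_width: 0.999
t 2.3 p [346.  304.6  76.1] jaw 5.8 grip 0.999 F [-0.1 -0.1  0.2]
 travel units now [ 0.2271 -0.0007  0.0054]  after rot [ 0.2271 -0.0006  0.0053]  rot units [ 0.061 -0.004 -0.005] dist mm [ -0.   -1.6 -68.1]
```

View pics/side2c.png

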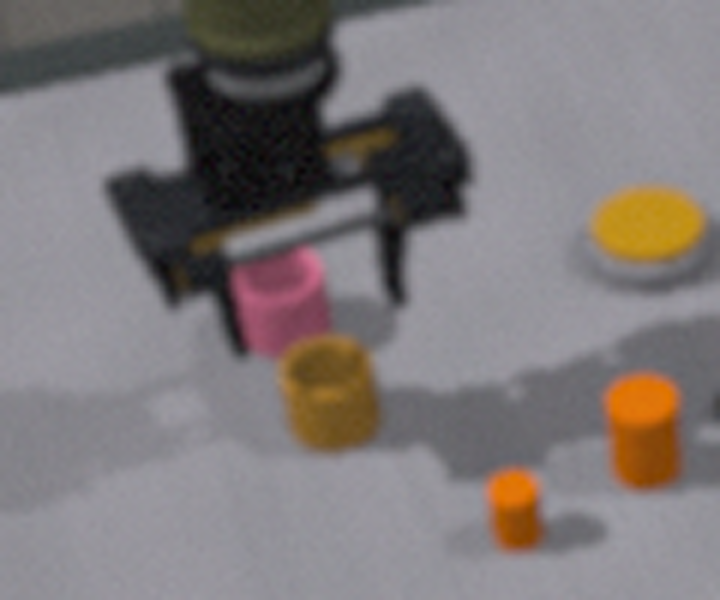

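The fingertips straddle the brass mould at crop (240,350) and (400,300). I'll lower and grip.

```bash
python3 -m jog '[{"rot":[0,0,0],"travel":[0.08,0,0.005],"jaw":-1},{"rot":[0,0,0],"travel":[0.08,0,0],"jaw":-1},{"rot":[0,0,0],"travel":[0.067,0,0],"jaw":-1},{"rot":[0,0,0],"travel":[0,0,0],"jaw":-1},{"rot":[0,0,0],"travel":[0,0,0],"jaw":1},{"rot":[0,0,0],"travel":[0,0,0],"jaw":1},{"rot":[0,0,0],"travel":[0,0,0],"jaw":1},{"rot":[0,0,0],"travel":[0,0,0],"jaw":1}]' 40; python3 -c "
from h import *
go(.346,.303,.008,5.5)"
```

```text
time: 3.15
position: [0.3468, 0.303, 0.0084]
tool_rot: [1.137, 1.255, -1.134]
ft_force: [-0.1, -0.7, 0.1]
grip_width: 0.719
t 3.15 p [346.8 303.    8.4] jaw 5.7 grip 0.719 F [-0.1 -0.7  0.1]
 travel units now [ 0.0014 -0.0025 -0.0002]  after rot [ 0.0014 -0.0025 -0.0002]  rot units [ 0.042 -0.016 -0.016] dist mm [-0.8 -0.  -0.4]
```

```bash
python3 -m jog '[{"rot":[0,0,0],"travel":[0,0,0],"jaw":1},{"rot":[0,0,0],"travel":[0,0,0],"jaw":1},{"rot":[0,0,0],"travel":[0,0,0],"jaw":1},{"rot":[0,0,0],"travel":[0,0,0],"jaw":1},{"rot":[0,0,0],"travel":[-0.05,0,0],"jaw":1},{"rot":[0,0,0],"travel":[-0.1,0,0],"jaw":1},{"rot":[0,0,0],"travel":[-0.1,0,0],"jaw":1},{"rot":[0,0,0],"travel":[0,0,0],"jaw":1}]' 40; python3 -c "
from h import *
go(.626,-.1215,.09,5.5)"
```

```text
time: 3.95
position: [0.3482, 0.3043, 0.0855]
tool_rot: [1.141, 1.255, -1.13]
ft_force: [0.4, 1.2, -4.8]
grip_width: 0.637
t 3.95 p [348.2 304.3  85.5] jaw 5.7 grip 0.637 F [ 0.4  1.2 -4.8]
 travel units now [-0.018   0.7805  1.5042]  after rot [-0.015   0.7858  1.5015]  rot units [ 0.04  -0.054 -0.059] dist mm [ 277.8 -425.8    4.5]
```

```bash
python3 -m jog '[{"rot":[0,0,0],"travel":[-0.05,0.02,0.04],"jaw":1},{"rot":[0,0,0],"travel":[-0.03,0.06,0.11],"jaw":1},{"rot":[0,0,0],"travel":[0,0.06,0.12],"jaw":1},{"rot":[0,0,0],"travel":[0,0.06,0.12],"jaw":1},{"rot":[0,0,0],"travel":[0,0.06,0.12],"jaw":1},{"rot":[0,0,0],"travel":[0,0.06,0.12],"jaw":1},{"rot":[0,0,0],"travel":[0,0.06,0.12],"jaw":1},{"rot":[0,0,0],"travel":[0,0.06,0.12],"jaw":1}]'; python3 -c "
from h import *
go(.6265,-.122,.09,5.5)"
```

```text
time: 4.75
position: [0.5027, 0.0541, 0.1044]
tool_rot: [1.134, 1.256, -1.138]
ft_force: [0.8, 0.6, -4.9]
grip_width: 0.635
t 4.75 p [502.7  54.1 104.4] jaw 5.7 grip 0.635 F [ 0.8  0.6 -4.9]
 travel units now [0.0474 0.3522 0.6251]  after rot [0.048  0.3544 0.6238]  rot units [0.043 0.007 0.03 ] dist mm [ 123.8 -176.1  -14.4]
```

```bash
python3 -m jog '[{"rot":[0,0,0],"travel":[0,0.07,0.12],"jaw":1},{"rot":[0,0,0],"travel":[0,0.07,0.12],"jaw":1},{"rot":[0,0,0],"travel":[0,0.07,0.12],"jaw":1},{"rot":[0,0,0],"travel":[0,0.06,0.12],"jaw":1},{"rot":[0,0,0],"travel":[0.02,0.04,0.08],"jaw":1},{"rot":[0,0,0],"travel":[0.03,0.02,0.04],"jaw":1},{"rot":[0,0,0],"travel":[0,0,0],"jaw":1},{"rot":[0,0,0],"travel":[0,0,0],"jaw":1}]'; python3 -c "
from h import *
go(.6265,-.122,.021,5.5)
im=ctrl.get_image('top');crop(im,260,120,110,90,'top3c.png')
print(proj('top',np.array([.6265,-.122,.09])))"
```

```text
time: 5.55
position: [0.6183, -0.1119, 0.0894]
tool_rot: [1.134, 1.259, -1.137]
ft_force: [0.4, 0.1, -5.4]
grip_width: 0.638
t 5.55 p [ 618.3 -111.9   89.4] jaw 5.7 grip 0.638 F [ 0.4  0.1 -5.4]
 travel units now [0.2278 0.0246 0.0365]  after rot [0.228  0.0239 0.036 ]  rot units [ 0.048 -0.02   0.044] dist mm [  8.2 -10.1 -68.4]
[311.04145063 163.76746476]
```

View pics/top3c.png

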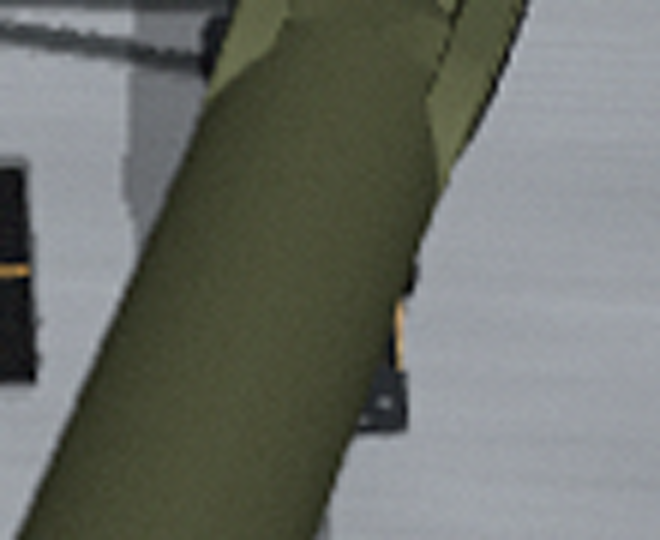

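The arm hides the board from the top camera. I'll lower and release, then check from afar.

```bash
python3 -m jog '[{"rot":[0,0,0],"travel":[0,0.024,0.036],"jaw":1},{"rot":[0,0,0],"travel":[0.08,0,0],"jaw":1},{"rot":[0,0,0],"travel":[0.08,0,0],"jaw":1},{"rot":[0,0,0],"travel":[0.03,0,0],"jaw":1},{"rot":[0,0,0],"travel":[0.02,0,0],"jaw":1},{"rot":[0,0,0],"travel":[0.01,0,0],"jaw":1},{"rot":[0,0,0],"travel":[0,0,0],"jaw":1},{"rot":[0,0,0],"travel":[0,0,0],"jaw":1}]'; python3 -c "
from h import *
go(.6265,-.122,.021,5.5)
im=ctrl.get_image('side');crop(im,230,160,120,90,'side3c.png')"
```

```text
time: 6.4
position: [0.629, -0.1236, 0.0265]
tool_rot: [1.136, 1.253, -1.134]
ft_force: [-0.3, -0.0, -5.8]
grip_width: 0.638
t 6.4 p [ 629.  -123.6   26.5] jaw 5.7 grip 0.638 F [-0.3 -0.  -5.8]
 travel units now [ 0.0184 -0.0077 -0.0062]  after rot [ 0.0184 -0.0077 -0.0061]  rot units [ 0.042  0.003 -0.021] dist mm [-2.5  1.6 -5.5]
```

View pics/side3c.png

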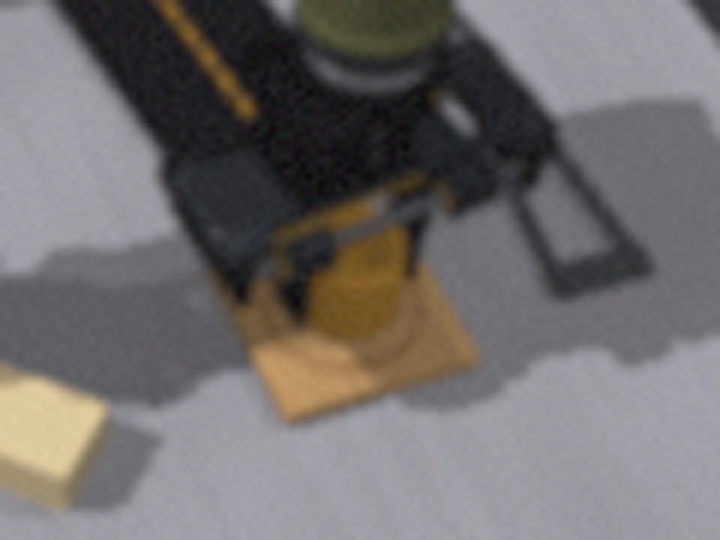

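```bash
python3 -m jog '[{"rot":[0,0,0],"travel":[0,-0.006,-0.005],"jaw":1},{"rot":[0,0,0],"travel":[0.01,0,0],"jaw":1},{"rot":[0,0,0],"travel":[0.008,0,0],"jaw":1},{"rot":[0,0,0],"travel":[0,0,0],"jaw":1},{"rot":[0,0,0],"travel":[0,0,0],"jaw":1}]'; python3 -c "
from h import *
go(.6265,-.122,.021,5.5)"
```

```text
time: 6.95
position: [0.6263, -0.122, 0.0202]
tool_rot: [1.136, 1.255, -1.135]
ft_force: [-0.8, 1.2, -3.0]
grip_width: 0.637
t 6.95 p [ 626.3 -122.    20.2] jaw 5.7 grip 0.637 F [-0.8  1.2 -3. ]
 travel units now [-0.0027  0.0007  0.0002]  after rot [-0.0027  0.0007  0.0002]  rot units [ 0.042 -0.004 -0.001] dist mm [ 0.2 -0.   0.8]
```

```bash
python3 -m jog '[{"rot":[0,0,0],"travel":[0.002,0,0],"jaw":1},{"rot":[0,0,0],"travel":[0,0,0],"jaw":-0.1},{"rot":[0,0,0],"travel":[0,0,0],"jaw":-1},{"rot":[0,0,0],"travel":[0,0,0],"jaw":-1},{"rot":[0,0,0],"travel":[0,0,0],"jaw":-1},{"rot":[0,0,0],"travel":[0,0,0],"jaw":-1},{"rot":[0,0,0],"travel":[-0.05,0,0],"jaw":-1},{"rot":[0,0,0],"travel":[-0.1,0,0],"jaw":-1}]' 40; python3 -m jog '[{"rot":[0,0,0],"travel":[-0.12,0,0],"jaw":-1},{"rot":[0,0,0],"travel":[-0.06,0,0],"jaw":-1},{"rot":[1,0,0],"travel":[0,0,0],"jaw":-1}]';python3 -c "
from h import *
for a in(42.2,-47.8): go(.4435,-.1415,.12,a)"
```

```text
time: 7.75
position: [0.6244, -0.1218, 0.0633]
tool_rot: [1.134, 1.258, -1.139]
ft_force: [0.4, 0.0, 0.6]
grip_width: 0.987
time: 8.05
position: [0.6289, -0.1231, 0.1237]
tool_rot: [1.205, 1.208, -1.196]
ft_force: [-0.6, -0.9, -0.3]
grip_width: 1.001
t 8.05 p [ 628.9 -123.1  123.7] jaw 0.6 grip 1.001 F [-0.6 -0.9 -0.3]
 travel units now [ 0.0074 -0.6187  0.0549]  after rot [ 0.0123 -0.499  -0.3697]  rot units [-8.322  0.038 -0.085] dist mm [-185.4  -18.4   -3.7]
t 8.05 p [ 628.9 -123.1  123.7] jaw 0.6 grip 1.001 F [-0.6 -0.9 -0.3]
 travel units now [ 0.0074 -0.6187  0.0549]  after rot [ 0.0123 -0.3697  0.499 ]  rot units [ 9.677 -0.034 -0.088] dist mm [-185.4  -18.4   -3.7]
```

```bash
python3 -m jog '[{"rot":[-1,0,0],"travel":[0,-0.08,0],"jaw":-1},{"rot":[-1,0,0],"travel":[0,-0.1,0],"jaw":-1},{"rot":[-1,0,0],"travel":[0,-0.1,-0.01],"jaw":-1},{"rot":[-1,0,0],"travel":[0,-0.1,-0.02],"jaw":-1},{"rot":[-1,0,0],"travel":[0,-0.05,-0.06],"jaw":-1},{"rot":[-1,0,0],"travel":[0,-0.05,-0.05],"jaw":-1},{"rot":[-1,0,0],"travel":[0,-0.04,-0.04],"jaw":-1},{"rot":[-1,0,0],"travel":[0,0,0],"jaw":-1}]'; python3 -m jog '[{"rot":[-0.3,0,0],"travel":[0,0,0],"jaw":-1},{"rot":[0,0,0],"travel":[0,0,0],"jaw":-1}]'; python3 -c "
from h import *
go(.4435,-.1415,.12,42)
im=ctrl.get_image('side');crop(im,170,140,180,130,'side4c.png',4)
im=ctrl.get_image('top');crop(im,260,120,110,130,'top4c.png',4)"
```

```text
time: 8.85
position: [0.4534, -0.1073, 0.1194]
tool_rot: [0.671, 1.465, -0.668]
ft_force: [-0.1, -0.2, -0.2]
grip_width: 1.0
time: 9.05
position: [0.4555, -0.108, 0.1193]
tool_rot: [0.653, 1.469, -0.652]
ft_force: [0.4, 0.9, 0.8]
grip_width: 0.997
t 9.05 p [ 455.5 -108.   119.3] jaw 42.1 grip 0.997 F [0.4 0.9 0.8]
 travel units now [-0.0024 -0.1047  0.0561]  after rot [-0.0024 -0.1046  0.0563]  rot units [ 0.023  0.011 -0.016] dist mm [-12.  -33.5   0.7]
```

View pics/side4c.png

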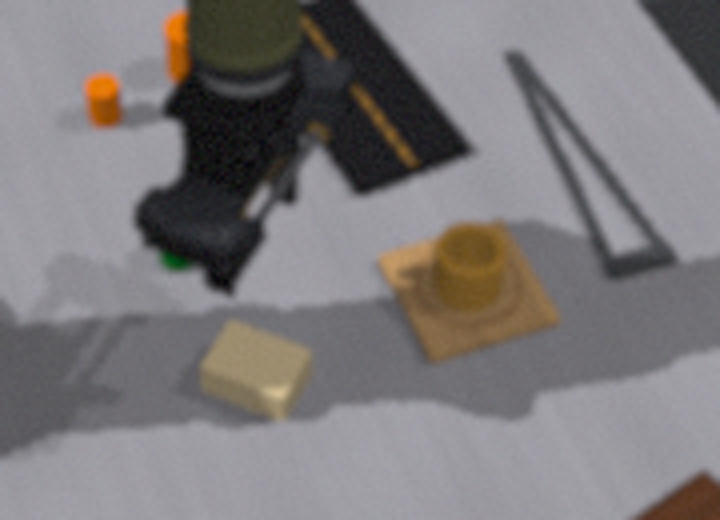

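View pics/top4c.png

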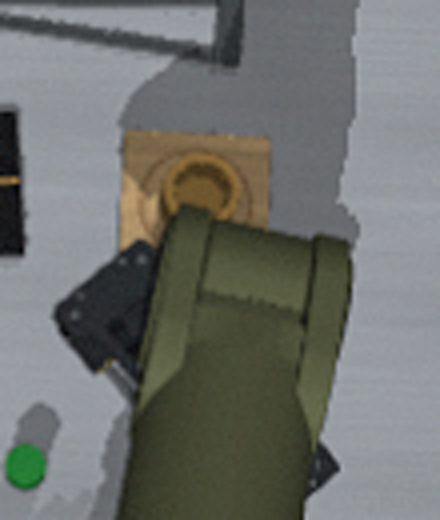

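```bash
python3 -m jog '[{"rot":[0,0,0],"travel":[0,-0.055,0.03],"jaw":-1},{"rot":[0,0,0],"travel":[0,-0.05,0.026],"jaw":-1},{"rot":[0,0,0],"travel":[0.1,0,0],"jaw":-1},{"rot":[0,0,0],"travel":[0.1,0,0],"jaw":-1},{"rot":[0,0,0],"travel":[0,0,0],"jaw":-1},{"rot":[0,0,0],"travel":[0,0,0],"jaw":-1}]'; python3 -c "
from h import *
go(.4435,-.1415,.005,42)
im=ctrl.get_image('side');crop(im,190,170,100,90,'side5c.png',6)"
```

```text
time: 9.75
position: [0.4428, -0.1416, 0.0586]
tool_rot: [0.651, 1.471, -0.653]
ft_force: [0.1, -0.3, 0.1]
grip_width: 1.001
t 9.75 p [ 442.8 -141.6   58.6] jaw 42.2 grip 1.001 F [ 0.1 -0.3  0.1]
 travel units now [0.1787 0.0021 0.0014]  after rot [0.1787 0.0018 0.0014]  rot units [ 0.032 -0.004  0.016] dist mm [  0.7   0.1 -53.6]
```

View pics/side5c.png

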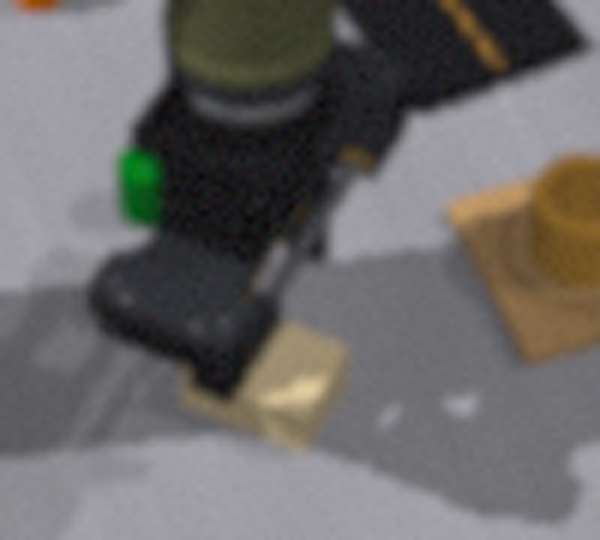

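```bash
python3 -m jog '[{"rot":[0,0,0],"travel":[0.08,0.002,0],"jaw":-1},{"rot":[0,0,0],"travel":[0.06,0,0],"jaw":-1},{"rot":[0,0,0],"travel":[0.037,0,0],"jaw":-1},{"rot":[0,0,0],"travel":[0,0,0],"jaw":-1},{"rot":[0,0,0],"travel":[0,0,0],"jaw":1},{"rot":[0,0,0],"travel":[0,0,0],"jaw":1},{"rot":[0,0,0],"travel":[0,0,0],"jaw":1},{"rot":[0,0,0],"travel":[0,0,0],"jaw":1}]' 30; python3 -m jog '[{"rot":[0,0,0],"travel":[0,0,0],"jaw":1},{"rot":[0,0,0],"travel":[0,0,0],"jaw":1},{"rot":[0,0,0],"travel":[0,0,0],"jaw":1},{"rot":[0,0,0],"travel":[0,0,0],"jaw":1}]'; python3 -c "
from h import *
go(.4435,-.1415,.005,42)"
```

```text
time: 10.6
position: [0.4439, -0.1409, 0.0059]
tool_rot: [0.652, 1.47, -0.651]
ft_force: [0.5, 0.6, 0.2]
grip_width: 0.721
time: 11.0
position: [0.4431, -0.1411, 0.0055]
tool_rot: [0.652, 1.471, -0.652]
ft_force: [-1.9, -0.4, 3.7]
grip_width: 0.567
t 11.0 p [ 443.1 -141.1    5.5] jaw 42.2 grip 0.567 F [-1.9 -0.4  3.7]
 travel units now [0.0017 0.     0.0018]  after rot [0.0017 0.     0.0018]  rot units [ 0.039 -0.003  0.003] dist mm [ 0.4 -0.4 -0.5]
```

```bash
python3 -m jog '[{"rot":[0,0,0],"travel":[-0.06,0,0],"jaw":1},{"rot":[0,0,0],"travel":[-0.12,0,0],"jaw":1},{"rot":[0,0,0],"travel":[-0.1,0,0],"jaw":1},{"rot":[1,0,0],"travel":[-0.04,0,0],"jaw":1},{"rot":[1,0,0],"travel":[0,0,0],"jaw":1},{"rot":[1,0,0],"travel":[0,0,0],"jaw":1},{"rot":[1,0,0],"travel":[0,0,0],"jaw":1},{"rot":[1,0,0],"travel":[0,0,0],"jaw":1}]'; python3 -c "
from h import *
go(.6275,.1223,.1,5.4)"
```

```text
time: 11.8
position: [0.4432, -0.1405, 0.101]
tool_rot: [0.988, 1.335, -0.988]
ft_force: [-0.4, 0.1, -0.5]
grip_width: 0.573
t 11.8 p [ 443.2 -140.5  101. ] jaw 17.0 grip 0.573 F [-0.4  0.1 -0.5]
 travel units now [ 0.0036  0.8436 -0.6581]  after rot [ 0.0032  0.694  -0.8143]  rot units [ 2.321 -0.005 -0.   ] dist mm [184.3 262.8  -1. ]
```

```bash
python3 -m jog '[{"rot":[1,0,0],"travel":[0,0.07,-0.05],"jaw":1},{"rot":[1,0,0],"travel":[0,0.09,-0.1],"jaw":1},{"rot":[0.32,0,0],"travel":[0,0.09,-0.11],"jaw":1},{"rot":[0,0,0],"travel":[0,0.09,-0.11],"jaw":1},{"rot":[0,0,0],"travel":[0,0.09,-0.11],"jaw":1},{"rot":[0,0,0],"travel":[0,0.09,-0.11],"jaw":1},{"rot":[0,0,0],"travel":[0,0.08,-0.1],"jaw":1},{"rot":[0,0,0],"travel":[0,0.05,-0.06],"jaw":1}]';python3 -m jog '[{"rot":[0,0,0],"travel":[0,0,0],"jaw":1},{"rot":[0,0,0],"travel":[0,0,0],"jaw":1}]';  python3 -c "
from h import *
go(.6275,.1223,.0185,5.4)
im=ctrl.get_image('side');crop(im,190,100,120,100,'side6c.png',6)"
```

```text
time: 12.6
position: [0.6075, 0.1133, 0.1003]
tool_rot: [1.135, 1.257, -1.133]
ft_force: [-0.4, -1.4, -1.8]
grip_width: 0.57
time: 12.8
position: [0.6062, 0.1089, 0.1004]
tool_rot: [1.135, 1.255, -1.138]
ft_force: [-0.3, -1.1, -2.6]
grip_width: 0.57
t 12.8 p [606.2 108.9 100.4] jaw 5.7 grip 0.57 F [-0.3 -1.1 -2.6]
 travel units now [ 0.2727  0.0756 -0.0377]  after rot [ 0.2728  0.075  -0.0378]  rot units [0.052 0.011 0.019] dist mm [ 21.3  13.4 -81.9]
```

View pics/side6c.png

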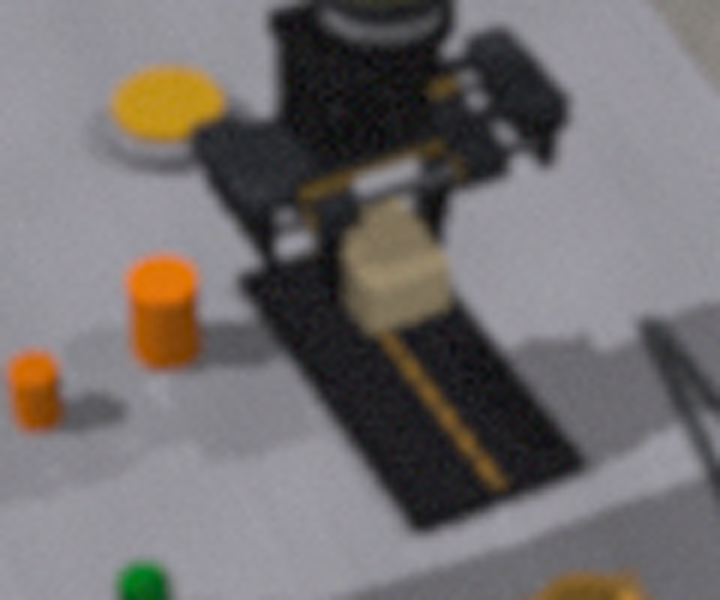

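```bash
python3 -m jog '[{"rot":[-0.05,0,0],"travel":[0,0.075,-0.038],"jaw":1},{"rot":[0,0,0],"travel":[0.06,0,0],"jaw":1},{"rot":[0,0,0],"travel":[0.08,0,0],"jaw":1},{"rot":[0,0,0],"travel":[0.06,0,0],"jaw":1},{"rot":[0,0,0],"travel":[0.03,0,0],"jaw":1},{"rot":[0,0,0],"travel":[0.02,0,0],"jaw":1},{"rot":[0,0,0],"travel":[0,0,0],"jaw":1},{"rot":[0,0,0],"travel":[0,0,0],"jaw":1}]';  python3 -c "
from h import *
go(.6275,.1223,.0185,5.4)"
```

```text
time: 13.65
position: [0.6287, 0.1222, 0.0274]
tool_rot: [1.135, 1.255, -1.133]
ft_force: [0.0, -0.1, -1.4]
grip_width: 0.574
t 13.65 p [628.7 122.2  27.4] jaw 5.8 grip 0.574 F [ 0.  -0.1 -1.4]
 travel units now [ 0.0295 -0.0039 -0.0008]  after rot [ 0.0295 -0.0039 -0.0007]  rot units [ 0.086 -0.004 -0.018] dist mm [-1.2  0.1 -8.9]
```

```bash
python3 -m jog '[{"rot":[0.08,0,0],"travel":[0.012,-0.003,0],"jaw":1},{"rot":[0,0,0],"travel":[0.01,0,0],"jaw":1},{"rot":[0,0,0],"travel":[0.006,0,0],"jaw":1},{"rot":[0,0,0],"travel":[0,0,0],"jaw":1},{"rot":[0,0,0],"travel":[0,0,0],"jaw":1}]';  python3 -c "
from h import *
go(.6275,.1223,.0175,5.4)"
```

```text
time: 14.15
position: [0.6271, 0.1223, 0.018]
tool_rot: [1.139, 1.253, -1.139]
ft_force: [0.2, -0.2, -2.3]
grip_width: 0.572
t 14.15 p [627.1 122.3  18. ] jaw 5.5 grip 0.572 F [ 0.2 -0.2 -2.3]
 travel units now [0.0015 0.0013 0.0003]  after rot [0.0015 0.0013 0.0003]  rot units [ 0.012 -0.001  0.   ] dist mm [ 0.4 -0.  -0.5]
```

Lower the last bit, release, go up and clear to the next pick (amber), then look at the top view.

```bash
python3 -m jog '[{"rot":[0,0,0],"travel":[0.002,0,0],"jaw":1},{"rot":[0,0,0],"travel":[0,0,0],"jaw":0.1},{"rot":[0,0,0],"travel":[0,0,0],"jaw":-1},{"rot":[0,0,0],"travel":[0,0,0],"jaw":-1},{"rot":[0,0,0],"travel":[0,0,0],"jaw":-1},{"rot":[0,0,0],"travel":[0,0,0],"jaw":-1},{"rot":[0,0,0],"travel":[-0.05,0,0],"jaw":-1},{"rot":[0,0,0],"travel":[-0.1,0,0],"jaw":-1}]' ; python3 -m jog '[{"rot":[0,0,0],"travel":[-0.12,0,0],"jaw":-1},{"rot":[0,0,0],"travel":[-0.06,-0.04,0],"jaw":-1},{"rot":[0,0,0],"travel":[0,-0.08,-0.02],"jaw":-1},{"rot":[0,0,0],"travel":[0,-0.12,-0.03],"jaw":-1},{"rot":[0,0,0],"travel":[0,-0.12,-0.03],"jaw":-1},{"rot":[0,0,0],"travel":[0,-0.12,-0.03],"jaw":-1},{"rot":[0,0,0],"travel":[0,-0.08,-0.02],"jaw":-1},{"rot":[0,0,0],"travel":[0,-0.03,-0.02],"jaw":-1}]';python3 -c "
from h import *
go(.420,.1713,.1,5.4)
I={n:ctrl.get_image(n) for n in('top','side')}
for n in I: cv2.imwrite(f'pics/{n}7.png',I[n][:,:,::-1])
crop(I['top'],180,130,160,110,'top7c.png',5)"
```

```text
time: 14.95
position: [0.6252, 0.1219, 0.0612]
tool_rot: [1.136, 1.255, -1.143]
ft_force: [0.9, 0.5, -0.4]
grip_width: 0.974
time: 15.75
position: [0.4448, 0.1506, 0.1173]
tool_rot: [1.139, 1.254, -1.137]
ft_force: [0.5, -0.2, 0.9]
grip_width: 1.0
t 15.75 p [444.8 150.6 117.3] jaw 5.5 grip 1.0 F [ 0.5 -0.2  0.9]
 travel units now [ 0.0578 -0.0758 -0.0765]  after rot [ 0.0577 -0.0759 -0.0765]  rot units [ 0.022 -0.018 -0.003] dist mm [-24.8  20.7 -17.3]
```

View pics/top7c.png

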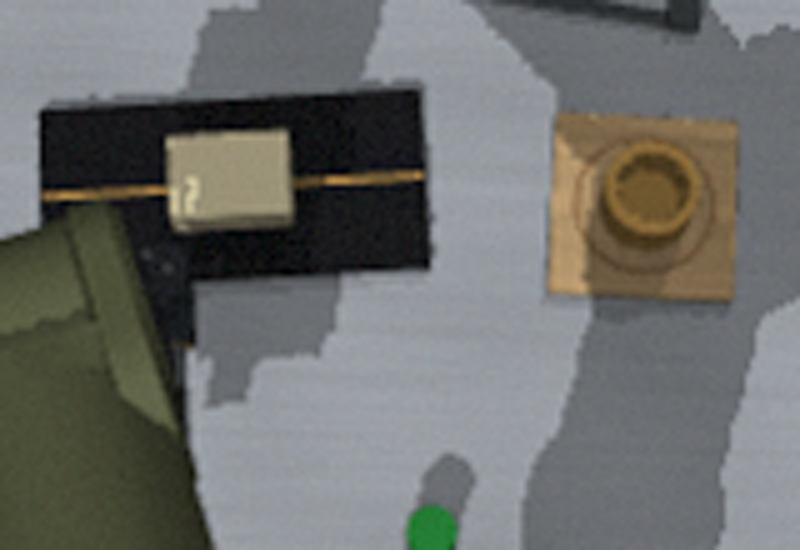

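View pics/side7.png

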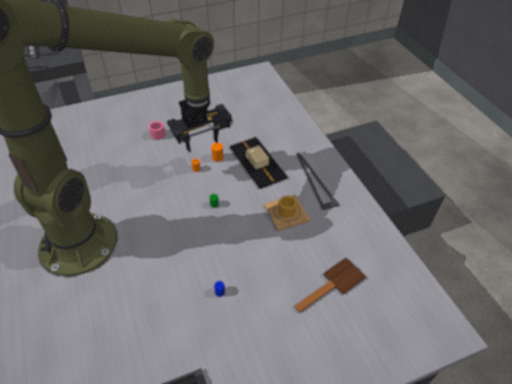

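```bash
python3 - <<'E'
from h import *
I={n:cv2.imread(f"pics/{n}7.png")[:,:,::-1] for n in("top","side")}
RNG["brk"]=((15,15,75),(35,110,255)); RNG["mld"]=((12,150,40),(24,255,255))
c="top"
b=near(I[c],c,"brk",(.6275,.1223),.028,20);print("brick",c,b[0],(onz(c,b[1],.028)*1000).round(1),rect(c,b,.044))
m=mask(I[c],"mld");M=np.zeros_like(m);M[150:185,290:332]=m[150:185,290:332]
for bb in blobs(M,40)[:3]:
    print("mould",bb[0],bb[1],(onz(c,bb[1],.035)*1000).round(1)); print(cv2.fitEllipse(bb[2]))
b=near(I[c],c,"wood",(.6265,-.122),.006,30,5);print("board",b[0],(onz(c,b[1],.006)*1000).round(1),rect(c,b,.012))
# top-rim circle: bright ring
cv2.imwrite("pics/m7.png",cv2.resize((M*255).astype(np.uint8)[140:195,280:345],None,fx=8,fy=8,interpolation=cv2.INTER_NEAREST))
h=cv2.cvtColor(I[c],cv2.COLOR_RGB2HSV); print(h[168,300:330].tolist())
E
```

```text
brick top 471 [628.2 123.2] (array([624.4, 121.7]), array([56.8, 72.5]), 5.8)
mould 239 [309.46443515 169.24267782] [ 624.6 -122.7]
((309.3921813964844, 169.1964111328125), (16.70206069946289, 17.332616806030273), 59.87958526611328)
board 1322 [ 626.4 -122. ] (array([ 625.4, -121.6]), array([109.2, 109.3]), 89.4)
[[17, 115, 91], [19, 149, 113], [19, 150, 136], [19, 151, 103], [19, 153, 100], [19, 152, 111], [18, 152, 114], [18, 148, 112], [19, 147, 113], [19, 148, 112], [18, 147, 113], [18, 146, 112], [18, 146, 112], [18, 148, 112], [18, 148, 112], [19, 154, 96], [19, 146, 84], [18, 149, 91], [18, 151, 127], [18, 139, 134], [19, 107, 119], [16, 99, 113], [16, 120, 106], [17, 108, 118], [18, 100, 125], [17, 103, 124], [18, 104, 128], [14, 30, 94], [113, 18, 111], [114, 11, 113]]
```

View pics/m7.png

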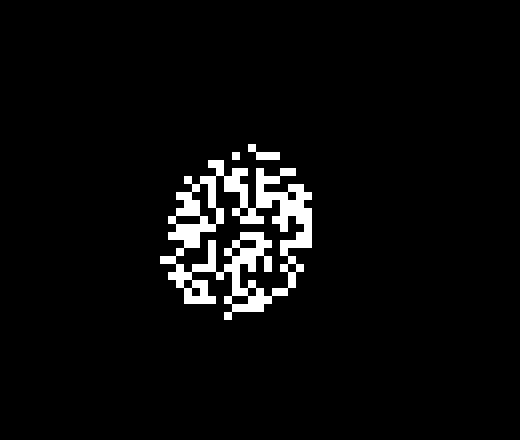

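Brick sits at (628,123) with yaw 5.8°, against the pad at (627.5,122.3) and 5.4°. The mould is about 1–2 mm off the board centre. Next is the small amber. I'll turn the jaw to about −35° so the gripper body stays off the big orange decoy.

```bash
python3 -m jog '[{"rot":[1,0,0],"travel":[0,0,0],"jaw":-1},{"rot":[1,0,0],"travel":[0,0,0],"jaw":-1},{"rot":[1,0,0],"travel":[0,0,0],"jaw":-1},{"rot":[1,0,0],"travel":[0,0,0],"jaw":-1},{"rot":[1,0,0],"travel":[0,0,0],"jaw":-1},{"rot":[1,0,0],"travel":[0,0,0],"jaw":-1},{"rot":[1,0,0],"travel":[0,0,0],"jaw":-1},{"rot":[1,0,0],"travel":[0,0,0],"jaw":-1}]'; python3 -m jog '[{"rot":[0,0,0],"travel":[0,0,0],"jaw":-1},{"rot":[0,0,0],"travel":[0,0,0],"jaw":-1}]'; python3 -c "
from h import *
go(.420,.1713,.008,-35)
for c,a,b in(('top',1,0),):
  print(onz('top',(196.3,203.2),.06))
I=cv2.imread('pics/side7.png')[:,:,::-1]
b=near(I,'side','amber',(.5085,.2),.03,20);y=b[2][:,0,1];print('large rows',y.min(),y.max())
for h in(.05,.06,.07): print(h,proj('side',np.array([.5085,.2,h])+np.array([-.0225*.0,0,0])),)
for h in (0,.04,.06): 
  t=np.linspace(0,6.28,60);q=np.array([proj('side',np.array([.51+.0225*np.cos(a),.2+.0225*np.sin(a),h])) for a in t]);print(h,q.min(0),q.max(0))
"
```

```text
time: 16.65
position: [0.4487, 0.1498, 0.1169]
tool_rot: [1.642, 0.856, -1.64]
ft_force: [0.4, -0.1, 0.2]
grip_width: 1.002
time: 16.85
position: [0.4478, 0.1499, 0.1166]
tool_rot: [1.638, 0.861, -1.636]
ft_force: [0.2, -1.0, 0.8]
grip_width: 1.005
t 16.85 p [447.8 149.9 116.6] jaw -34.5 grip 1.005 F [ 0.2 -1.   0.8]
 travel units now [ 0.362  -0.1171 -0.006 ]  after rot [ 0.3621 -0.1168 -0.0051]  rot units [ 0.103 -0.004 -0.01 ] dist mm [ -27.8   21.4 -108.6]
[0.50634582 0.19604561]
large rows 142 160
0.05 [216.14702132 145.99908156]
0.06 [215.99088521 143.86167951]
0.07 [215.8332113  141.70348084]
0 [210.97289207 151.907745  ] [223.63754952 160.72548163]
0.04 [210.25565039 143.63489621] [223.16303679 152.46260385]
0.06 [209.88649133 139.37951205] [222.91881417 148.2101188 ]
```

```bash
python3 -m jog '[{"rot":[0,0,0],"travel":[0,-0.06,-0.003],"jaw":-1},{"rot":[0,0,0],"travel":[0,-0.057,-0.003],"jaw":-1},{"rot":[0,0,0],"travel":[0.08,0,0],"jaw":-1},{"rot":[0,0,0],"travel":[0.08,0,0],"jaw":-1},{"rot":[0,0,0],"travel":[0,0,0],"jaw":-1},{"rot":[0,0,0],"travel":[0,0,0],"jaw":-1}]'; python3 -c "
from h import *
go(.420,.1713,.008,-35)
im=ctrl.get_image('side');crop(im,150,110,100,90,'side8c.png',6)"
```

```text
time: 17.45
position: [0.4191, 0.1714, 0.0686]
tool_rot: [1.637, 0.861, -1.638]
ft_force: [0.6, 0.4, 0.8]
grip_width: 0.999
t 17.45 p [419.1 171.4  68.6] jaw -34.5 grip 0.999 F [0.6 0.4 0.8]
 travel units now [ 0.2021  0.0026 -0.0015]  after rot [ 0.2021  0.0026 -0.0014]  rot units [ 0.096  0.007 -0.002] dist mm [  0.9  -0.1 -60.6]
```

View pics/side8c.png

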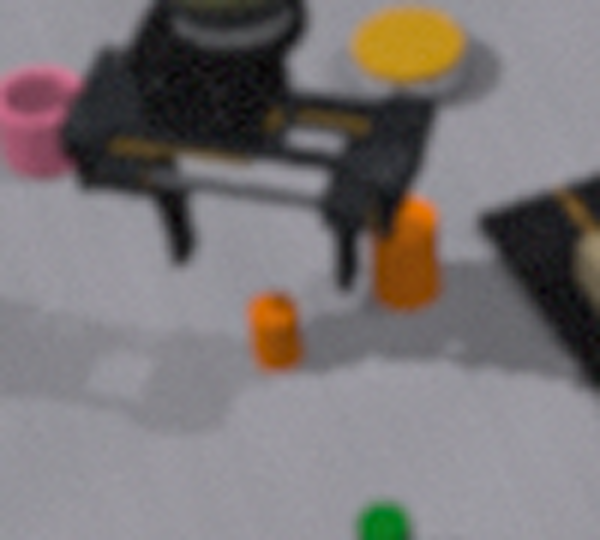

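Fingers straddle the small amber slug at crop (275,330). Descend and grip.

```bash
python3 -m jog '[{"rot":[0,0,0],"travel":[0.08,0.002,0],"jaw":-0.4},{"rot":[0,0,0],"travel":[0.08,0,0],"jaw":-0.4},{"rot":[0,0,0],"travel":[0.042,0,0],"jaw":-0.4},{"rot":[0,0,0],"travel":[0,0,0],"jaw":-0.4},{"rot":[0,0,0],"travel":[0,0,0],"jaw":1},{"rot":[0,0,0],"travel":[0,0,0],"jaw":1},{"rot":[0,0,0],"travel":[0,0,0],"jaw":1},{"rot":[0,0,0],"travel":[0,0,0],"jaw":1}]' 20; python3 -m jog '[{"rot":[0,0,0],"travel":[0,0,0],"jaw":1},{"rot":[0,0,0],"travel":[0,0,0],"jaw":1},{"rot":[0,0,0],"travel":[0,0,0],"jaw":1},{"rot":[0,0,0],"travel":[0,0,0],"jaw":1},{"rot":[0,0,0],"travel":[0,0,0],"jaw":1}]'; python3 -c "
from h import *
go(.420,.1713,.008,-35)"
```

```text
time: 18.3
position: [0.4198, 0.1716, 0.0085]
tool_rot: [1.639, 0.861, -1.637]
ft_force: [-0.2, -0.4, -0.1]
grip_width: 0.419
time: 18.8
position: [0.4197, 0.1714, 0.0082]
tool_rot: [1.639, 0.861, -1.637]
ft_force: [-0.4, -0.8, 5.9]
grip_width: 0.337
t 18.8 p [419.7 171.4   8.2] jaw -34.5 grip 0.337 F [-0.4 -0.8  5.9]
 travel units now [ 0.0007  0.0011 -0.0002]  after rot [ 0.0007  0.0011 -0.0002]  rot units [ 0.09  -0.009 -0.004] dist mm [ 0.3 -0.1 -0.2]
```

```bash
python3 -m jog '[{"rot":[0,0,0],"travel":[-0.06,0,0],"jaw":1},{"rot":[0,0,0],"travel":[-0.12,0,0],"jaw":1},{"rot":[0,0,0],"travel":[-0.12,0,0],"jaw":1},{"rot":[-1,0,0],"travel":[-0.04,0,0],"jaw":1},{"rot":[-1,0,0],"travel":[0,0,0],"jaw":1},{"rot":[-1,0,0],"travel":[0,0,0],"jaw":1},{"rot":[-1,0,0],"travel":[0,0,0],"jaw":1},{"rot":[-1,0,0],"travel":[0,0,0],"jaw":1}]'; python3 -m jog '[{"rot":[-1,0,0],"travel":[0,0,0],"jaw":1},{"rot":[-1,0,0],"travel":[0,0,0],"jaw":1},{"rot":[-1,0,0],"travel":[0,0,0],"jaw":1},{"rot":[0,0,0],"travel":[0,0,0],"jaw":1}]'; python3 -c "
from h import *
go(.6343,.0531,.10,5.4)"
```

```text
time: 19.6
position: [0.4186, 0.1711, 0.1092]
tool_rot: [1.327, 1.128, -1.329]
ft_force: [0.1, -0.2, -0.9]
grip_width: 0.34
time: 20.0
position: [0.4186, 0.1711, 0.1091]
tool_rot: [1.138, 1.253, -1.14]
ft_force: [-0.7, 0.6, -0.0]
grip_width: 0.335
t 20.0 p [418.6 171.1 109.1] jaw 5.5 grip 0.335 F [-0.7  0.6 -0. ]
 travel units now [0.0299 0.6781 0.4601]  after rot [0.0305 0.6787 0.4592]  rot units [0.014 0.005 0.013] dist mm [ 215.7 -118.    -9.1]
```

```bash
python3 -m jog '[{"rot":[0,0,0],"travel":[0,0.04,0.03],"jaw":1},{"rot":[0,0,0],"travel":[0,0.09,0.06],"jaw":1},{"rot":[0,0,0],"travel":[0,0.12,0.08],"jaw":1},{"rot":[0,0,0],"travel":[0,0.12,0.08],"jaw":1},{"rot":[0,0,0],"travel":[0,0.12,0.08],"jaw":1},{"rot":[0,0,0],"travel":[0,0.12,0.08],"jaw":1},{"rot":[0,0,0],"travel":[0,0.07,0.05],"jaw":1},{"rot":[0,0,0],"travel":[0,0,0],"jaw":1}]'; python3 -m jog '[{"rot":[0,0,0],"travel":[0,0,0],"jaw":1}]'; python3 -c "
from h import *
go(.6343,.0531,.06,5.4)"
```

```text
time: 20.8
position: [0.6377, 0.0495, 0.1089]
tool_rot: [1.141, 1.247, -1.145]
ft_force: [0.7, -0.8, -0.1]
grip_width: 0.336
time: 20.9
position: [0.6348, 0.053, 0.1087]
tool_rot: [1.139, 1.253, -1.142]
ft_force: [0.1, 0.5, -0.2]
grip_width: 0.342
t 20.9 p [634.8  53.  108.7] jaw 5.3 grip 0.342 F [ 0.1  0.5 -0.2]
 travel units now [ 0.1624 -0.0012 -0.0004]  after rot [ 0.1624 -0.0016 -0.0003]  rot units [-0.016  0.002  0.024] dist mm [ -0.5   0.1 -48.7]
```

```bash
python3 -m jog '[{"rot":[0,0,0],"travel":[0.06,-0.001,0],"jaw":1},{"rot":[0,0,0],"travel":[0.1,0,0],"jaw":1},{"rot":[0,0,0],"travel":[0.06,0,0],"jaw":1},{"rot":[0,0,0],"travel":[0.03,0,0],"jaw":1},{"rot":[0,0,0],"travel":[0.02,0,0],"jaw":1},{"rot":[0,0,0],"travel":[0.015,0,0],"jaw":1},{"rot":[0,0,0],"travel":[0,0,0],"jaw":1},{"rot":[0,0,0],"travel":[0,0,0],"jaw":1}]';  python3 -c "
from h import *
go(.6343,.0531,.0202,5.4)
im=ctrl.get_image('side');crop(im,210,110,100,90,'side9c.png',6)"
```

```text
time: 21.7
position: [0.6357, 0.0534, 0.0251]
tool_rot: [1.14, 1.252, -1.138]
ft_force: [1.0, -0.1, -0.8]
grip_width: 0.338
t 21.7 p [635.7  53.4  25.1] jaw 5.5 grip 0.338 F [ 1.  -0.1 -0.8]
 travel units now [ 0.0163 -0.0048  0.0006]  after rot [ 0.0163 -0.0048  0.0006]  rot units [ 0.01  -0.003 -0.016] dist mm [-1.4 -0.3 -4.9]
```

View pics/side9c.png

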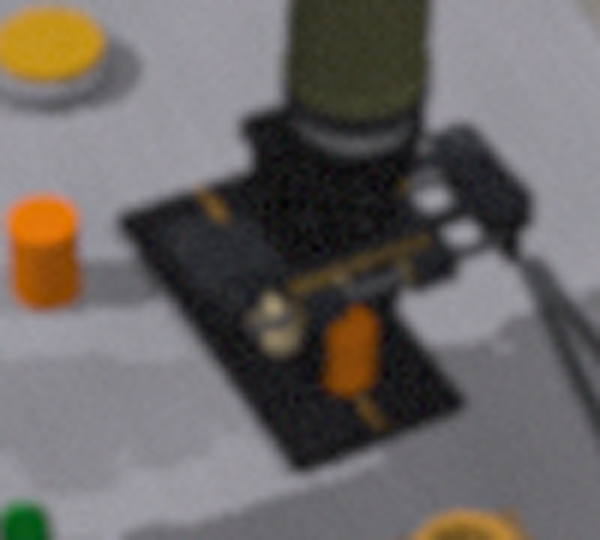

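```bash
python3 -m jog '[{"rot":[0,0,0],"travel":[0.008,-0.004,0],"jaw":1},{"rot":[0,0,0],"travel":[0.007,0,0],"jaw":1},{"rot":[0,0,0],"travel":[0,0,0],"jaw":1},{"rot":[0,0,0],"travel":[0,0,0],"jaw":1}]';  python3 -c "
from h import *
go(.6343,.0531,.0202,5.4)"
```

```text
time: 22.15
position: [0.6341, 0.0532, 0.0203]
tool_rot: [1.139, 1.253, -1.138]
ft_force: [-2.3, 0.0, 4.3]
grip_width: 0.338
t 22.15 p [634.1  53.2  20.3] jaw 5.4 grip 0.338 F [-2.3  0.   4.3]
 travel units now [0.0004 0.0005 0.0002]  after rot [0.0004 0.0005 0.0002]  rot units [ 0.01  -0.003 -0.005] dist mm [ 0.2 -0.1 -0.1]
```

```bash
python3 -m jog '[{"rot":[0,0,0],"travel":[0,0,0],"jaw":0.2},{"rot":[0,0,0],"travel":[0,0,0],"jaw":-0.4},{"rot":[0,0,0],"travel":[0,0,0],"jaw":-0.4},{"rot":[0,0,0],"travel":[0,0,0],"jaw":-0.4},{"rot":[0,0,0],"travel":[0,0,0],"jaw":-0.4},{"rot":[0,0,0],"travel":[-0.04,0,0],"jaw":-0.4},{"rot":[0,0,0],"travel":[-0.08,0,0],"jaw":-0.4},{"rot":[0,0,0],"travel":[-0.14,0,0],"jaw":-0.4}]' ; python3 -m jog '[{"rot":[0,0,0],"travel":[-0.02,-0.04,0],"jaw":-0.4},{"rot":[0,0,0],"travel":[0,-0.1,0.02],"jaw":-0.4},{"rot":[0,0,0],"travel":[0,-0.12,0.02],"jaw":-0.4},{"rot":[0,0,0],"travel":[0,-0.12,0.02],"jaw":-0.4},{"rot":[0,0,0],"travel":[0,-0.12,0.02],"jaw":-0.4},{"rot":[0,0,0],"travel":[0,-0.12,0.02],"jaw":-0.4},{"rot":[0,0,0],"travel":[0,-0.06,0.01],"jaw":-0.4},{"rot":[0,0,0],"travel":[0,0,0],"jaw":-0.4}]';python3 -c "
from h import *
go(.4267,-.0039,.07,5.4)
I={n:ctrl.get_image(n) for n in('top','side')}
for n in I: cv2.imwrite(f'pics/{n}10.png',I[n][:,:,::-1])
crop(I['top'],170,120,160,110,'top10c.png',5)"
```

```text
time: 22.95
position: [0.6318, 0.0531, 0.0966]
tool_rot: [1.136, 1.256, -1.143]
ft_force: [1.6, 0.8, -0.5]
grip_width: 0.694
time: 23.75
position: [0.4322, 0.0005, 0.1043]
tool_rot: [1.141, 1.254, -1.138]
ft_force: [0.6, 0.7, 1.0]
grip_width: 0.703
t 23.75 p [432.2   0.5 104.3] jaw 5.4 grip 0.703 F [0.6 0.7 1. ]
 travel units now [ 0.1144 -0.0196  0.0131]  after rot [ 0.1144 -0.0196  0.0128]  rot units [-0.001 -0.029 -0.003] dist mm [ -5.5  -4.4 -34.3]
```

View pics/top10c.png

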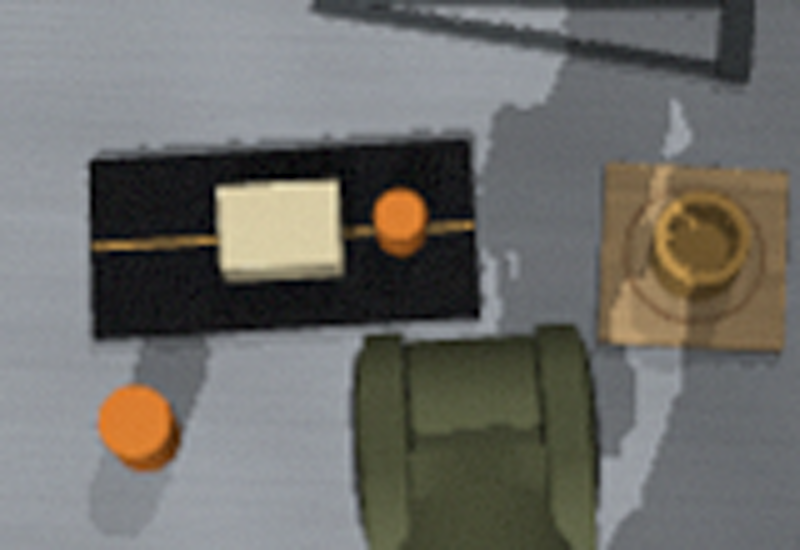

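Amber stands on the line at crop (400,220), clear of the brick. I'll measure it and move over green.

```bash
python3 -m jog '[{"rot":[0,0,0],"travel":[0.05,-0.0195,0.0128],"jaw":-0.4},{"rot":[0,0,0],"travel":[0.055,0,0],"jaw":-0.4},{"rot":[0,0,0],"travel":[0,0,0],"jaw":-0.4},{"rot":[0,0,0],"travel":[0,0,0],"jaw":-0.4}]';python3 -c "
from h import *
go(.4267,-.0039,.008,5.4)
I={n:cv2.imread(f'pics/{n}10.png')[:,:,::-1] for n in('top','side')}
RNG['brk']=((15,15,75),(35,110,255))
for c in I:
  b=near(I[c],c,'amber',(.6343,.0531),.032,14);print('amber',c,b[0],(onz(c,b[1],.032)*1000).round(1))
  b=near(I[c],c,'brk',(.6275,.1223),.028,20);print('brick',c,b[0],(onz(c,b[1],.028)*1000).round(1),rect(c,b,.044))
  b=near(I[c],c,'pad',(.6275,.1223),.006,52,15);print('pad',c,b[0],rect(c,b,.012))
im=ctrl.get_image('side');crop(im,170,150,100,90,'side11c.png',6)
"
```

```text
time: 24.25
position: [0.4295, -0.0035, 0.0726]
tool_rot: [1.138, 1.252, -1.139]
ft_force: [0.8, -0.8, 0.0]
grip_width: 0.7
t 24.25 p [429.5  -3.5  72.6] jaw 5.5 grip 0.7 F [ 0.8 -0.8  0. ]
 travel units now [ 0.2154 -0.0095  0.0004]  after rot [ 0.2154 -0.0095  0.0006]  rot units [ 0.012  0.012 -0.001] dist mm [ -2.8  -0.4 -64.6]
amber top 124 [634.4  52.4]
brick top 491 [627.4 122.8] (array([623.5, 121.6]), array([56.9, 73.4]), 2.4)
pad top 3115 (array([584.9, 111.8]), array([194.2, 239.5]), 5.6)
amber side 150 [635.9  47.5]
brick side 376 [628.3 123.1] (array([623.1, 106.2]), array([ 71.3, 103.5]), 6.0)
pad side 1796 (array([566.1, 149.6]), array([218.7, 310.5]), 5.7)
```

View pics/side11c.png

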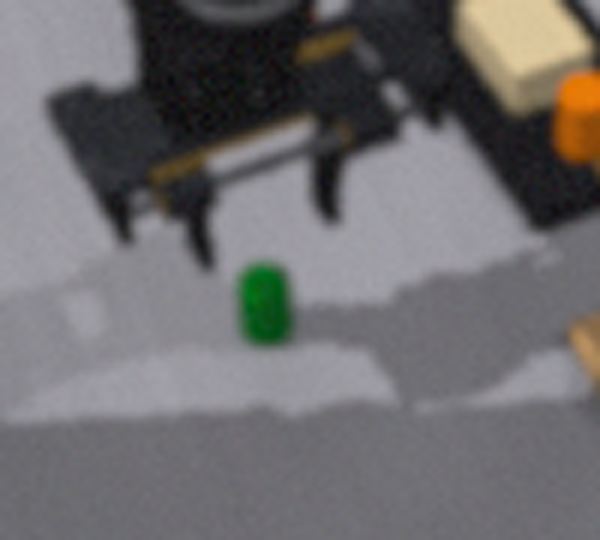

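```bash
python3 -m jog '[{"rot":[0,0,0],"travel":[0.08,-0.007,0],"jaw":-0.4},{"rot":[0,0,0],"travel":[0.08,0,0],"jaw":-0.4},{"rot":[0,0,0],"travel":[0.053,0,0],"jaw":-0.4},{"rot":[0,0,0],"travel":[0,0,0],"jaw":-0.4}]';python3 -c "
from h import *
go(.4267,-.0039,.008,5.4)"
```

```text
time: 24.7
position: [0.4257, -0.0038, 0.0074]
tool_rot: [1.137, 1.254, -1.141]
ft_force: [-1.0, -0.0, 0.3]
grip_width: 0.701
t 24.7 p [425.7  -3.8   7.4] jaw 5.5 grip 0.701 F [-1.  -0.   0.3]
 travel units now [-0.002   0.0033  0.0007]  after rot [-0.002   0.0033  0.0007]  rot units [0.014 0.012 0.031] dist mm [ 1.  -0.1  0.6]
```

```bash
python3 -m jog '[{"rot":[0,0,0],"travel":[0,0.003,0],"jaw":1},{"rot":[0,0,0],"travel":[0,0,0],"jaw":1},{"rot":[0,0,0],"travel":[0,0,0],"jaw":1},{"rot":[0,0,0],"travel":[0,0,0],"jaw":1},{"rot":[0,0,0],"travel":[0,0,0],"jaw":1},{"rot":[0,0,0],"travel":[0,0,0],"jaw":1},{"rot":[0,0,0],"travel":[0,0,0],"jaw":1},{"rot":[0,0,0],"travel":[0,0,0],"jaw":1}]' 20; python3 -c "
from h import *
go(.4267,-.0039,.008,5.4)"
```

```text
time: 25.5
position: [0.4275, -0.0034, 0.0087]
tool_rot: [1.139, 1.253, -1.139]
ft_force: [-1.6, 0.1, 5.8]
grip_width: 0.339
t 25.5 p [427.5  -3.4   8.7] jaw 5.5 grip 0.339 F [-1.6  0.1  5.8]
 travel units now [ 0.0024 -0.0027  0.0013]  after rot [ 0.0024 -0.0027  0.0013]  rot units [ 0.011 -0.005 -0.001] dist mm [-0.8 -0.5 -0.7]
```

```bash
python3 -m jog '[{"rot":[0,0,0],"travel":[-0.06,0,0],"jaw":1},{"rot":[0,0,0],"travel":[-0.12,0,0],"jaw":1},{"rot":[0,0,0],"travel":[-0.12,0,0],"jaw":1},{"rot":[0,0,0],"travel":[-0.04,0,0],"jaw":1},{"rot":[0,0,0],"travel":[0,0,0],"jaw":1},{"rot":[0,0,0],"travel":[0,0,0],"jaw":1}]'; python3 -c "
from h import *
go(.6211,.1925,.10,5.4)"
```

```text
time: 26.1
position: [0.4265, -0.0035, 0.1092]
tool_rot: [1.138, 1.254, -1.14]
ft_force: [0.5, -0.4, -1.1]
grip_width: 0.338
t 26.1 p [426.5  -3.5 109.2] jaw 5.5 grip 0.338 F [ 0.5 -0.4 -1.1]
 travel units now [ 0.0298  0.7079 -0.5887]  after rot [ 0.0307  0.7072 -0.5895]  rot units [ 0.013 -0.001  0.017] dist mm [194.6 196.   -9.2]
```

```bash
python3 -m jog '[{"rot":[0,0,0],"travel":[0,0.05,-0.04],"jaw":1},{"rot":[0,0,0],"travel":[0,0.1,-0.08],"jaw":1},{"rot":[0,0,0],"travel":[0,0.11,-0.1],"jaw":1},{"rot":[0,0,0],"travel":[0,0.11,-0.1],"jaw":1},{"rot":[0,0,0],"travel":[0,0.11,-0.1],"jaw":1},{"rot":[0,0,0],"travel":[0,0.12,-0.09],"jaw":1},{"rot":[0,0,0],"travel":[0,0.1,-0.08],"jaw":1},{"rot":[0,0,0],"travel":[0,0,0],"jaw":1}]'; python3 -m jog '[{"rot":[0,0,0],"travel":[0,0,0],"jaw":1}]'; python3 -c "
from h import *
go(.6211,.1925,.0205,5.4)
im=ctrl.get_image('side');crop(im,190,80,100,90,'side12c.png',6)"
```

```text
time: 26.9
position: [0.6202, 0.1975, 0.106]
tool_rot: [1.133, 1.256, -1.137]
ft_force: [-0.9, 0.8, -1.5]
grip_width: 0.339
time: 27.0
position: [0.6183, 0.1923, 0.1068]
tool_rot: [1.134, 1.254, -1.143]
ft_force: [0.1, -0.4, -1.6]
grip_width: 0.334
t 27.0 p [618.3 192.3 106.8] jaw 5.5 grip 0.334 F [ 0.1 -0.4 -1.6]
 travel units now [ 0.2878  0.0109 -0.0007]  after rot [2.878e-01 9.500e-03 1.000e-04]  rot units [0.022 0.034 0.056] dist mm [  2.8   0.2 -86.3]
```

View pics/side12c.png

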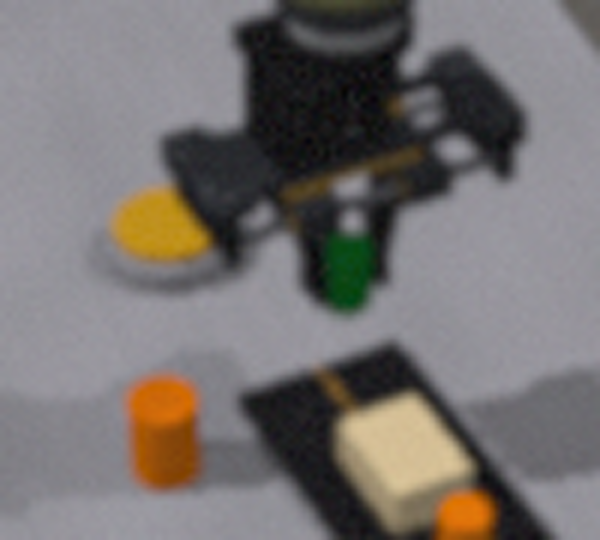

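```bash
python3 -m jog '[{"rot":[0,0,0],"travel":[0.06,0.006,0],"jaw":1},{"rot":[0,0,0],"travel":[0.1,0,0],"jaw":1},{"rot":[0,0,0],"travel":[0.06,0,0],"jaw":1},{"rot":[0,0,0],"travel":[0.03,0,0],"jaw":1},{"rot":[0,0,0],"travel":[0.02,0,0],"jaw":1},{"rot":[0,0,0],"travel":[0,0,0],"jaw":1},{"rot":[0,0,0],"travel":[0,0,0],"jaw":1}]';  python3 -c "
from h import *
go(.6211,.1925,.0207,5.4)"
```

```text
time: 27.75
position: [0.622, 0.1928, 0.0302]
tool_rot: [1.14, 1.252, -1.138]
ft_force: [0.8, -0.0, -0.6]
grip_width: 0.344
t 27.75 p [622.  192.8  30.2] jaw 5.4 grip 0.344 F [ 0.8 -0.  -0.6]
 travel units now [ 0.0318 -0.0031  0.0006]  after rot [ 0.0318 -0.003   0.0006]  rot units [ 0.008 -0.006 -0.017] dist mm [-0.9 -0.3 -9.5]
```

```bash
python3 -m jog '[{"rot":[0,0,0],"travel":[0.015,-0.003,0],"jaw":1},{"rot":[0,0,0],"travel":[0.01,0,0],"jaw":1},{"rot":[0,0,0],"travel":[0.006,0,0],"jaw":1},{"rot":[0,0,0],"travel":[0,0,0],"jaw":1},{"rot":[0,0,0],"travel":[0,0,0],"jaw":1}]';  python3 -c "
from h import *
go(.6211,.1925,.0207,5.4)"
```

```text
time: 28.25
position: [0.6205, 0.1928, 0.0208]
tool_rot: [1.139, 1.253, -1.139]
ft_force: [-2.5, 0.3, 6.0]
grip_width: 0.338
t 28.25 p [620.5 192.8  20.8] jaw 5.5 grip 0.338 F [-2.5  0.3  6. ]
 travel units now [0.0004 0.002  0.0012]  after rot [0.0004 0.002  0.0012]  rot units [ 0.012 -0.005  0.   ] dist mm [ 0.6 -0.3 -0.1]
```

```bash
python3 -m jog '[{"rot":[0,0,0],"travel":[0,0,0],"jaw":0.2},{"rot":[0,0,0],"travel":[0,0,0],"jaw":-0.4},{"rot":[0,0,0],"travel":[0,0,0],"jaw":-0.4},{"rot":[0,0,0],"travel":[0,0,0],"jaw":-0.4},{"rot":[0,0,0],"travel":[0,0,0],"jaw":-0.4},{"rot":[0,0,0],"travel":[-0.04,0,0],"jaw":-0.4},{"rot":[0,0,0],"travel":[-0.08,0,0],"jaw":-0.4},{"rot":[0,0,0],"travel":[-0.14,0,0],"jaw":-0.4}]' ; python3 -m jog '[{"rot":[0,0,0],"travel":[-0.14,0,0],"jaw":-0.4},{"rot":[0,0,0],"travel":[-0.03,0,0.08],"jaw":-0.4},{"rot":[0,0,0],"travel":[0,0,0.14],"jaw":-0.4},{"rot":[0,0,0],"travel":[0,0,0.14],"jaw":-0.4},{"rot":[0,0,0],"travel":[0,0,0.14],"jaw":-0.4},{"rot":[0,0,0],"travel":[0,-0.06,0.14],"jaw":-0.4},{"rot":[0,0,0],"travel":[0,-0.1,0.12],"jaw":-0.4},{"rot":[0,0,0],"travel":[0,-0.1,0.12],"jaw":-0.4}]';python3 -c "
from h import *
go(.3396,-.3082,.1,5.4)"
```

```text
time: 29.05
position: [0.6184, 0.1921, 0.0968]
tool_rot: [1.135, 1.255, -1.143]
ft_force: [0.4, -0.1, -0.5]
grip_width: 0.699
time: 29.85
position: [0.5672, -0.0797, 0.1499]
tool_rot: [1.14, 1.251, -1.139]
ft_force: [0.4, -1.1, -0.0]
grip_width: 0.704
t 29.85 p [567.2 -79.7 149.9] jaw 5.4 grip 0.704 F [ 0.4 -1.1 -0. ]
 travel units now [ 0.1658 -0.8274  0.6866]  after rot [ 0.1664 -0.8271  0.6868]  rot units [ 0.001  0.005 -0.012] dist mm [-227.6 -228.5  -49.9]
```

```bash
python3 -m jog '[{"rot":[0,0,0],"travel":[0,-0.1,0.08],"jaw":-0.4},{"rot":[0,0,0],"travel":[0,-0.1,0.08],"jaw":-0.4},{"rot":[0,0,0],"travel":[0,-0.1,0.08],"jaw":-0.4},{"rot":[0,0,0],"travel":[0,-0.1,0.08],"jaw":-0.4},{"rot":[0,0,0],"travel":[0,-0.11,0.09],"jaw":-0.4},{"rot":[0,0,0],"travel":[0.04,-0.11,0.09],"jaw":-0.4},{"rot":[0,0,0],"travel":[0.06,-0.1,0.08],"jaw":-0.4},{"rot":[0,0,0],"travel":[0.06,-0.05,0.04],"jaw":-0.4}]';python3 -m jog '[{"rot":[0,0,0],"travel":[0,0,0],"jaw":-0.4},{"rot":[0,0,0],"travel":[0,0,0],"jaw":-0.4}]'; python3 -c "
from h import *
go(.3396,-.3082,.07,5.4)
I={n:ctrl.get_image(n) for n in('top','side')}
for n in I: cv2.imwrite(f'pics/{n}13.png',I[n][:,:,::-1])
crop(I['top'],180,120,160,110,'top13c.png',5)
for n,xy,z in(('blue',(.3396,-.308),.02),('green',(.621,.1925),.032),('amber',(.6343,.053),.032)):
  for c in I:
    try:
      b=near(I[c],c,n,xy,z,14);print(n,c,b[0],(onz(c,b[1],z)*1000).round(1))
    except Exception as e: print(n,c,'none')
RNG['brk']=((15,15,75),(35,110,255))
b=near(I['top'],'top','brk',(.6275,.1223),.028,20);print('brick',b[0],(onz('top',b[1],.028)*1000).round(1),rect('top',b,.044))
"
```

```text
time: 30.65
position: [0.3535, -0.2873, 0.1017]
tool_rot: [1.144, 1.249, -1.14]
ft_force: [0.3, 0.4, 0.6]
grip_width: 0.696
time: 30.85
position: [0.356, -0.2846, 0.1017]
tool_rot: [1.14, 1.252, -1.139]
ft_force: [0.6, 0.4, 0.5]
grip_width: 0.699
t 30.85 p [ 356.  -284.6  101.7] jaw 5.4 grip 0.699 F [0.6 0.4 0.5]
 travel units now [ 0.1055 -0.0621  0.0731]  after rot [ 0.1056 -0.0619  0.073 ]  rot units [-0.002 -0.004 -0.014] dist mm [-16.4 -23.6 -31.7]
blue top none
blue side 125 [ 340.5 -308.6]
green top 131 [621.  192.8]
green side 95 [622.5 191.6]
amber top 123 [634.2  52.4]
amber side 147 [636.3  48.7]
brick 492 [627.4 122.7] (array([623.5, 121.6]), array([56.9, 73.4]), 2.4)
```

View pics/top13c.png

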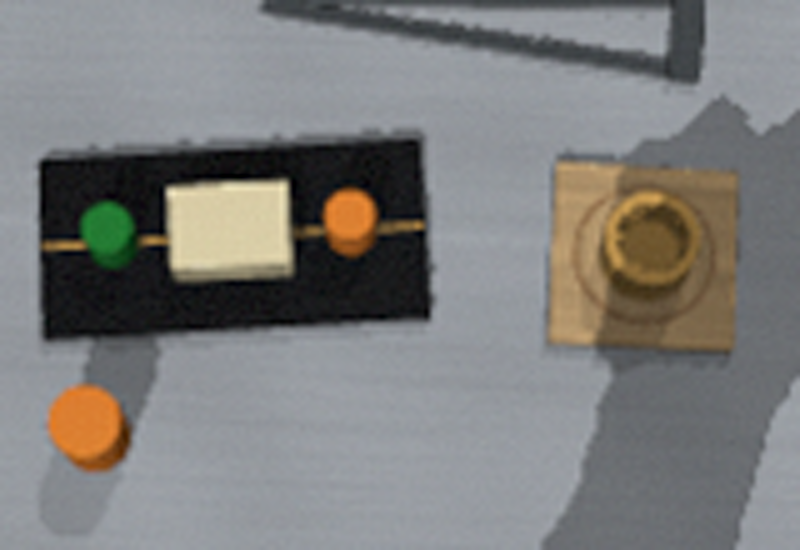

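View pics/side13.png

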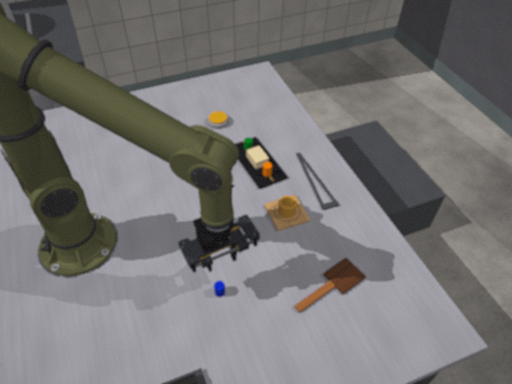

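Green and amber stand on the line, each 70 mm from the brick's centre (a gap of about 20 mm). Now blue.

```bash
python3 -m jog '[{"rot":[0,0,0],"travel":[0,-0.03,0.037],"jaw":-0.4},{"rot":[0,0,0],"travel":[0.05,-0.032,0.036],"jaw":-0.4},{"rot":[0,0,0],"travel":[0.05,0,0],"jaw":-0.4},{"rot":[0,0,0],"travel":[0,0,0],"jaw":-0.4},{"rot":[0,0,0],"travel":[0,0,0],"jaw":-0.4}]'; python3 -c "
from h import *
go(.3396,-.3082,.008,5.4)
print(onz('top',(310.6,168),.058))
im=ctrl.get_image('side');crop(im,170,220,100,90,'side14c.png',6)"
```

```text
time: 31.45
position: [0.3403, -0.3077, 0.0716]
tool_rot: [1.137, 1.253, -1.137]
ft_force: [-0.5, 0.2, -0.3]
grip_width: 0.698
t 31.45 p [ 340.3 -307.7   71.6] jaw 5.6 grip 0.698 F [-0.5  0.2 -0.3]
 travel units now [ 0.2121 -0.0024  0.0012]  after rot [ 0.2121 -0.0024  0.0013]  rot units [ 0.032  0.004 -0.001] dist mm [ -0.7  -0.5 -63.6]
[ 0.62248692 -0.12388263]
```

View pics/side14c.png

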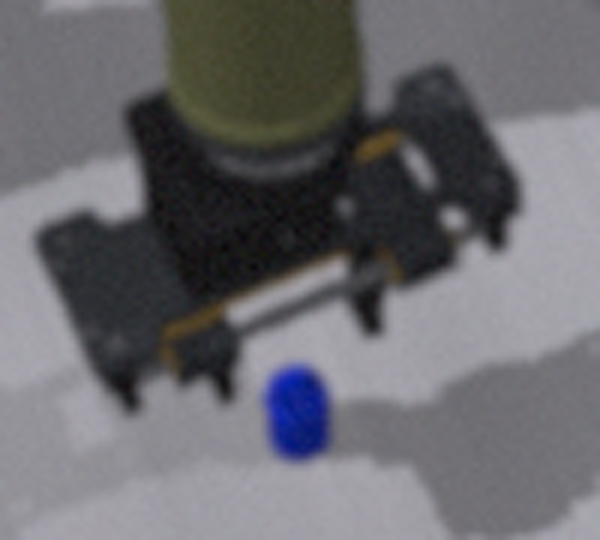

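```bash
python3 -m jog '[{"rot":[0,0,0],"travel":[0.08,-0.002,0.001],"jaw":-0.4},{"rot":[0,0,0],"travel":[0.08,0,0],"jaw":-0.4},{"rot":[0,0,0],"travel":[0.052,0,0],"jaw":-0.4},{"rot":[0,0,0],"travel":[0,0,0],"jaw":-0.4},{"rot":[0,0,0],"travel":[0,0,0],"jaw":1},{"rot":[0,0,0],"travel":[0,0,0],"jaw":1},{"rot":[0,0,0],"travel":[0,0,0],"jaw":1},{"rot":[0,0,0],"travel":[0,0,0],"jaw":1}]' 20; python3 -m jog '[{"rot":[0,0,0],"travel":[0,0,0],"jaw":1},{"rot":[0,0,0],"travel":[0,0,0],"jaw":1},{"rot":[0,0,0],"travel":[0,0,0],"jaw":1},{"rot":[0,0,0],"travel":[0,0,0],"jaw":1}]'; python3 -c "
from h import *
go(.3396,-.3082,.008,5.4)"
```

```text
time: 32.3
position: [0.3394, -0.3088, 0.0082]
tool_rot: [1.139, 1.251, -1.137]
ft_force: [-0.0, -0.3, 0.1]
grip_width: 0.418
time: 32.7
position: [0.3391, -0.3086, 0.0078]
tool_rot: [1.139, 1.252, -1.138]
ft_force: [-0.6, 0.7, 5.7]
grip_width: 0.336
t 32.7 p [ 339.1 -308.6    7.8] jaw 5.5 grip 0.336 F [-0.6  0.7  5.7]
 travel units now [-0.0005  0.0018 -0.0013]  after rot [-0.0005  0.0018 -0.0013]  rot units [ 0.012 -0.001 -0.008] dist mm [0.5 0.4 0.2]
```

```bash
python3 -m jog '[{"rot":[0,0,0],"travel":[-0.06,0,0],"jaw":1},{"rot":[0,0,0],"travel":[-0.12,0,0],"jaw":1},{"rot":[0,0,0],"travel":[-0.14,0,0],"jaw":1},{"rot":[0,0,0],"travel":[-0.12,0.03,-0.04],"jaw":1},{"rot":[0,0,0],"travel":[-0.04,0.08,-0.1],"jaw":1},{"rot":[0,0,0],"travel":[0,0.09,-0.11],"jaw":1},{"rot":[0,0,0],"travel":[0,0.09,-0.11],"jaw":1},{"rot":[0,0,0],"travel":[0,0.09,-0.11],"jaw":1}]'; python3 -c "
from h import *
go(.6275,.1227,.15,5.4)"
```

```text
time: 33.5
position: [0.4392, -0.1559, 0.1514]
tool_rot: [1.14, 1.253, -1.138]
ft_force: [0.7, -0.7, -0.8]
grip_width: 0.334
t 33.5 p [ 439.2 -155.9  151.4] jaw 5.4 grip 0.334 F [ 0.7 -0.7 -0.8]
 travel units now [ 0.0055  0.7127 -0.8651]  after rot [ 0.0046  0.7123 -0.8655]  rot units [ 0.006 -0.006 -0.006] dist mm [188.3 278.6  -1.4]
```

```bash
python3 -m jog '[{"rot":[0,0,0],"travel":[0,0.09,-0.11],"jaw":1},{"rot":[0,0,0],"travel":[0,0.09,-0.11],"jaw":1},{"rot":[0,0,0],"travel":[0,0.09,-0.11],"jaw":1},{"rot":[0,0,0],"travel":[0,0.09,-0.11],"jaw":1},{"rot":[0,0,0],"travel":[0,0.09,-0.11],"jaw":1},{"rot":[0,0,0],"travel":[0,0.09,-0.11],"jaw":1},{"rot":[0,0,0],"travel":[0,0.06,-0.08],"jaw":1},{"rot":[0,0,0],"travel":[0,0.03,-0.04],"jaw":1}]';python3 -m jog '[{"rot":[0,0,0],"travel":[0,0,0],"jaw":1},{"rot":[0,0,0],"travel":[0,0,0],"jaw":1}]'; python3 -c "
from h import *
go(.6275,.1227,.0525,5.4)
im=ctrl.get_image('side');crop(im,190,80,100,100,'side15c.png',6)"
```

```text
time: 34.3
position: [0.605, 0.097, 0.1502]
tool_rot: [1.135, 1.255, -1.137]
ft_force: [-0.8, -0.2, -0.3]
grip_width: 0.338
time: 34.5
position: [0.6039, 0.0914, 0.151]
tool_rot: [1.138, 1.252, -1.142]
ft_force: [-0.0, -1.1, -0.7]
grip_width: 0.336
t 34.5 p [603.9  91.4 151. ] jaw 5.4 grip 0.336 F [-0.  -1.1 -0.7]
 travel units now [ 0.3282  0.0886 -0.097 ]  after rot [ 0.3285  0.0882 -0.0965]  rot units [-0.008  0.017  0.017] dist mm [ 23.6  31.3 -98.5]
```

View pics/side15c.png

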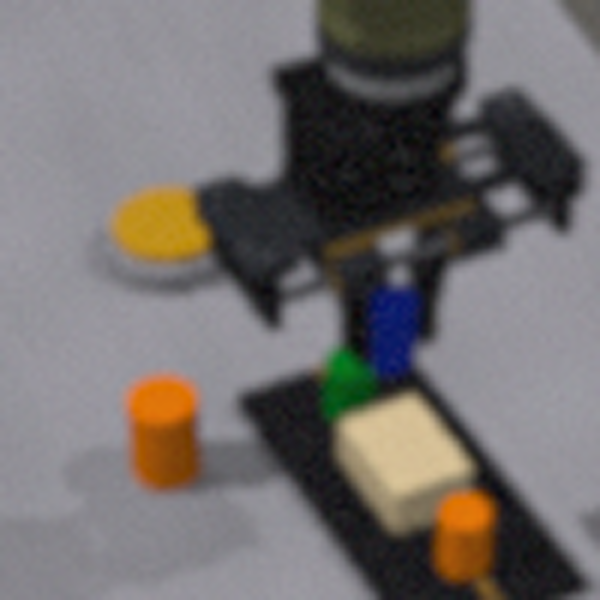

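```bash
python3 -m jog '[{"rot":[0,0,0],"travel":[0,0.045,-0.05],"jaw":1},{"rot":[0,0,0],"travel":[0,0.043,-0.046],"jaw":1},{"rot":[0,0,0],"travel":[0.06,0,0],"jaw":1},{"rot":[0,0,0],"travel":[0.1,0,0],"jaw":1},{"rot":[0,0,0],"travel":[0.08,0,0],"jaw":1},{"rot":[0,0,0],"travel":[0.05,0,0],"jaw":1},{"rot":[0,0,0],"travel":[0,0,0],"jaw":1},{"rot":[0,0,0],"travel":[0,0,0],"jaw":1}]'; python3 -c "
from h import *
go(.6275,.1227,.0522,5.4)"
```

```text
time: 35.35
position: [0.6286, 0.1238, 0.0654]
tool_rot: [1.14, 1.251, -1.139]
ft_force: [-0.5, 0.1, 0.0]
grip_width: 0.34
t 35.35 p [628.6 123.8  65.4] jaw 5.4 grip 0.34 F [-0.5  0.1  0. ]
 travel units now [ 0.044  -0.004   0.0034]  after rot [ 0.044  -0.0039  0.0034]  rot units [-0.003 -0.    -0.011] dist mm [ -1.1  -1.1 -13.2]
```

```bash
python3 -m jog '[{"rot":[0,0,0],"travel":[0.015,-0.004,0.003],"jaw":1},{"rot":[0,0,0],"travel":[0.015,0,0],"jaw":1},{"rot":[0,0,0],"travel":[0.008,0,0],"jaw":1},{"rot":[0,0,0],"travel":[0.005,0,0],"jaw":1},{"rot":[0,0,0],"travel":[0,0,0],"jaw":1},{"rot":[0,0,0],"travel":[0,0,0],"jaw":1}]'; python3 -c "
from h import *
go(.6275,.1227,.0522,5.4)"
```

```text
time: 35.95
position: [0.6271, 0.1238, 0.052]
tool_rot: [1.139, 1.253, -1.138]
ft_force: [-1.6, 0.2, 2.8]
grip_width: 0.337
t 35.95 p [627.1 123.8  52. ] jaw 5.5 grip 0.337 F [-1.6  0.2  2.8]
 travel units now [-0.0008  0.0009  0.0037]  after rot [-0.0008  0.0009  0.0037]  rot units [ 0.012 -0.002 -0.002] dist mm [ 0.4 -1.1  0.2]
```

```bash
python3 -m jog '[{"rot":[0,0,0],"travel":[0,0,0],"jaw":0.2},{"rot":[0,0,0],"travel":[0,0,0],"jaw":-0.4},{"rot":[0,0,0],"travel":[0,0,0],"jaw":-0.4},{"rot":[0,0,0],"travel":[0,0,0],"jaw":-0.4},{"rot":[0,0,0],"travel":[0,0,0],"jaw":-0.4},{"rot":[0,0,0],"travel":[-0.04,0,0],"jaw":-0.4},{"rot":[0,0,0],"travel":[-0.08,0,0],"jaw":-0.4},{"rot":[0,0,0],"travel":[-0.14,0,0],"jaw":-0.4}]' ; python3 -m jog '[{"rot":[0,0,0],"travel":[-0.14,0,0],"jaw":-0.4},{"rot":[0,0,0],"travel":[-0.03,-0.06,0.06],"jaw":-0.4},{"rot":[0,0,0],"travel":[0,-0.1,0.1],"jaw":-0.4},{"rot":[0,0,0],"travel":[0,-0.1,0.1],"jaw":-0.4},{"rot":[0,0,0],"travel":[0,-0.1,0.1],"jaw":-0.4},{"rot":[0,0,0],"travel":[0,-0.1,0.1],"jaw":-0.4},{"rot":[0,0,0],"travel":[0,-0.06,0.1],"jaw":-0.4},{"rot":[0,0,0],"travel":[0,0,0],"jaw":-0.4}]';python3 -c "
from h import *
go(.43,-.05,.15,5.4)
I={n:ctrl.get_image(n) for n in('top','side')}
for n in I: cv2.imwrite(f'pics/{n}16.png',I[n][:,:,::-1])
crop(I['top'],180,110,160,110,'top16c.png',5)
crop(I['side'],220,120,120,100,'side16c.png',6)
for n,xy,z in(('blue',(.6275,.1227),.064),('green',(.621,.1925),.032),('amber',(.6343,.053),.032)):
  for c in I:
    try:
      b=near(I[c],c,n,xy,z,14);print(n,c,b[0],(onz(c,b[1],z)*1000).round(1))
    except Exception as e: print(n,c,'none')
"
```

```text
time: 36.75
position: [0.6251, 0.1234, 0.1284]
tool_rot: [1.135, 1.255, -1.143]
ft_force: [0.1, 0.9, 0.3]
grip_width: 0.701
time: 37.55
position: [0.4859, -0.0637, 0.1818]
tool_rot: [1.146, 1.249, -1.143]
ft_force: [0.4, 0.7, -0.9]
grip_width: 0.698
t 37.55 p [485.9 -63.7 181.8] jaw 5.0 grip 0.698 F [ 0.4  0.7 -0.9]
 travel units now [ 0.1059 -0.1819 -0.0617]  after rot [ 0.1061 -0.1813 -0.063 ]  rot units [-0.08  -0.005 -0.016] dist mm [-55.9  13.7 -31.8]
blue top 103 [628.2 125.4]
blue side none
green top 130 [620.7 192.6]
green side none
amber top 123 [634.4  52.3]
amber side 147 [636.1  48.4]
```

View pics/top16c.png

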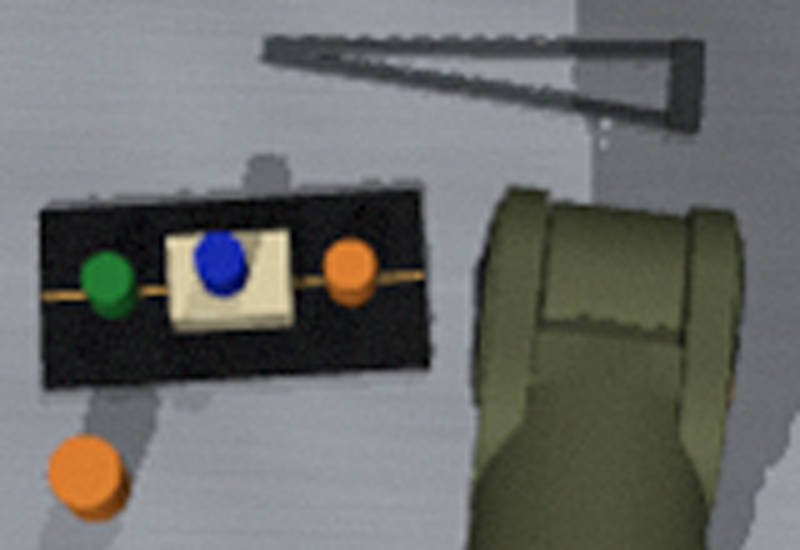

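View pics/side16c.png

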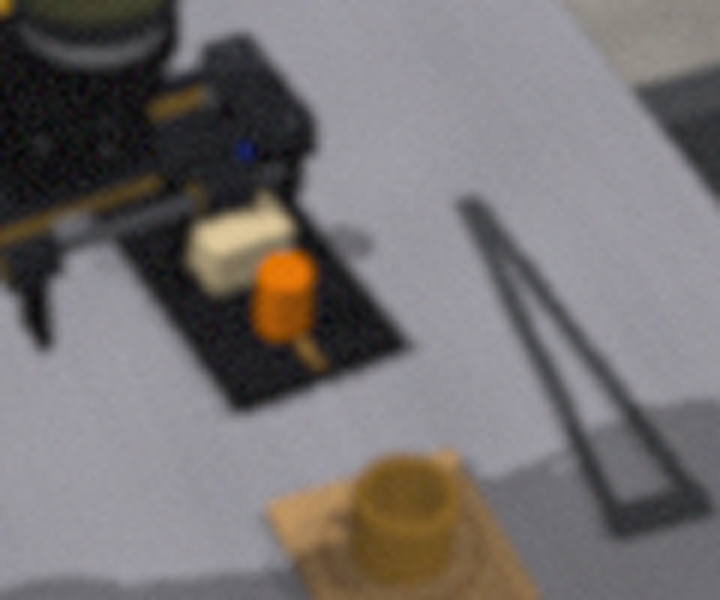

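```bash
python3 -m jog '[{"rot":[0,0,0],"travel":[0,-0.03,0.12],"jaw":-0.4},{"rot":[0,0,0],"travel":[0,-0.03,0.14],"jaw":-0.4},{"rot":[0,0,0],"travel":[0,-0.06,0.14],"jaw":-0.4},{"rot":[0,0,0],"travel":[0,-0.06,0.14],"jaw":-0.4},{"rot":[0,0,0],"travel":[0,-0.06,0.12],"jaw":-0.4},{"rot":[0,0,0],"travel":[0,-0.06,0.06],"jaw":-0.4},{"rot":[0,0,0],"travel":[0,0,0],"jaw":-0.4}]';python3 -c "
from h import *
go(.43,-.05,.15,5.4)
I={n:ctrl.get_image(n) for n in('top','side')}
for n in I: cv2.imwrite(f'pics/{n}17.png',I[n][:,:,::-1])
crop(I['top'],185,140,85,60,'top17c.png',8)
crop(I['side'],220,120,80,70,'side17c.png',8)
crop(I['top'],285,145,50,50,'mould17c.png',10)
"
```

```text
time: 38.35
position: [0.4173, -0.285, 0.1811]
tool_rot: [1.141, 1.25, -1.143]
ft_force: [-0.3, -0.5, 0.6]
grip_width: 0.702
t 38.35 p [ 417.3 -285.   181.1] jaw 5.2 grip 0.702 F [-0.3 -0.5  0.6]
 travel units now [ 0.1024  0.1127 -0.7764]  after rot [ 0.1036  0.1159 -0.7758]  rot units [-0.048  0.017  0.003] dist mm [ 12.7 235.  -31.1]
```

View pics/top17c.png

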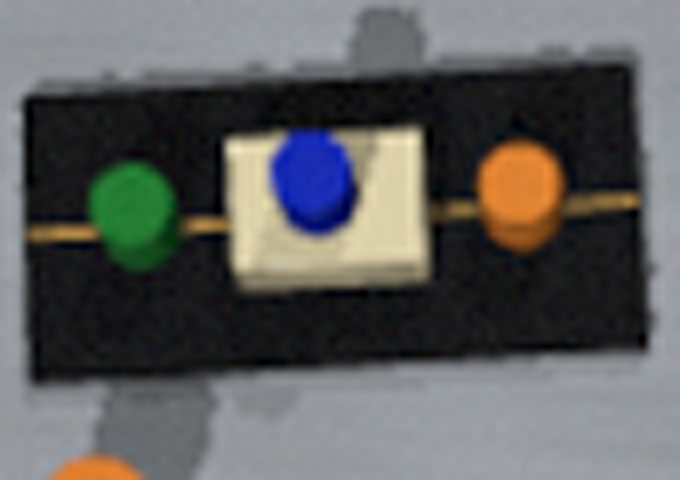

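View pics/side17c.png

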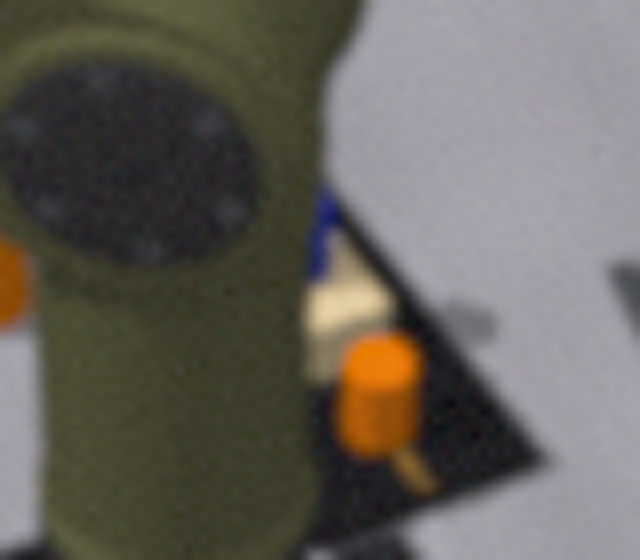

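View pics/mould17c.png

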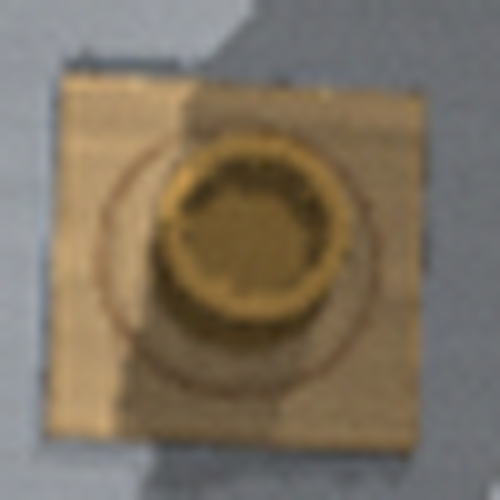

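```bash
python3 -c "
from h import *
f=lambda a,z:(onz('top',a,z)*1000).round(1)
print('rim',f((310.0,167.15),.058),'circle',f((308.35,170.75),.012))
print('blue',f((223.7,161.4),.084),'bricktop',f((225.6,164.6),.044))
im=cv2.imread('pics/top17.png')[:,:,::-1]
b=near(im,'top','blue',(.6275,.1227),.064,14);print(b[0],b[1],f(b[1],.064))
RNG['brktop']=((15,15,160),(35,110,255))
b=near(im,'top','brk' if 'brk' in RNG else 'brick',(.6275,.1227),.028,20);print(b[0],f(b[1],.028))
b=near(im,'top','green',(.621,.1925),.032,14);print(b[0],f(b[1],.032))
"
```

```text
rim [ 624.9 -122.1] circle [ 625.7 -121.5]
blue [624.8 123.6] bricktop [626.  121.3]
103 [223.68932039 162.04854369] [628.2 125.4]
353 [623.9 120.6]
131 [620.9 192.9]
```

```bash
python3 -m jog '[{"rot":[0,0,0],"travel":[0.06,-0.1,0],"jaw":-0.4},{"rot":[0,0,0],"travel":[0.1,-0.08,0.04],"jaw":-0.4},{"rot":[0,0,0],"travel":[0.1,0,0.04],"jaw":-0.4},{"rot":[0,0,0],"travel":[0,0,0],"jaw":-0.4}]';python3 -c "
from h import *
I={n:ctrl.get_image(n) for n in('top','side')}
for n in I: cv2.imwrite(f'pics/{n}18.png',I[n][:,:,::-1])
crop(I['side'],200,100,140,110,'side18c.png',5)
"
```

```text
time: 38.85
position: [0.3659, -0.3091, 0.0997]
tool_rot: [1.137, 1.259, -1.142]
ft_force: [0.3, 0.0, 0.8]
grip_width: 0.703
```

View pics/side18c.png

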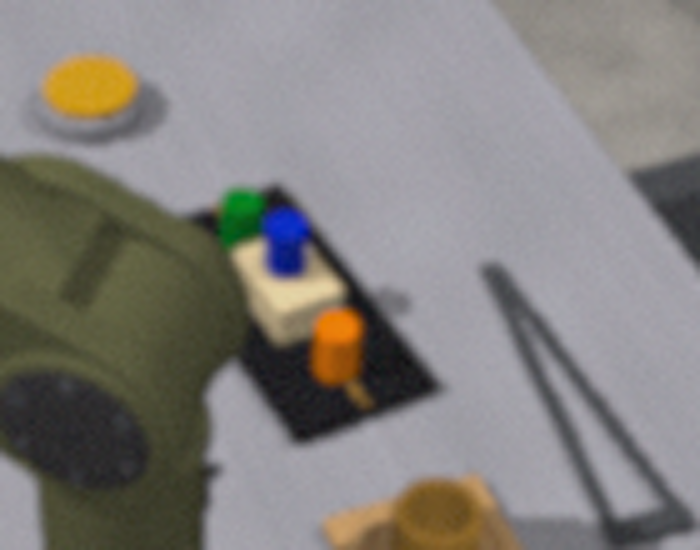

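View pics/top18.png

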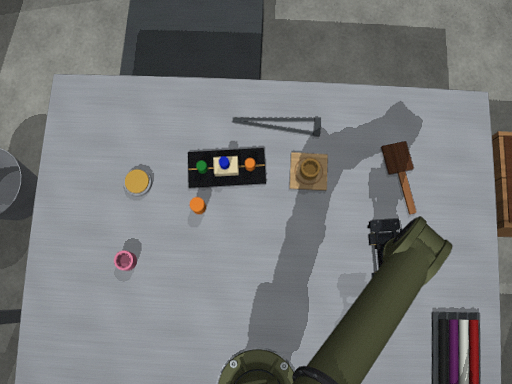

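All pieces are upright and in place. The bystanders are where they started: wax (136,181), tweezers, paddle, pink pot and the large orange slug. Handing in.

```bash
python3 -c "
from bench import ctrl
print(ctrl.close_job())"
```

```text
the job is handed in; nothing more can be done
None
```

The bench is set up as asked and the job was handed in at about 39 s. I placed the pieces in this order: mould, brick, amber (the smaller orange slug), green, blue.

The last top-view checks showed:
- **Mould:** about 1 mm from the centre of the board's circle.
- **Brick:** within about 1 mm of the pad's centre. Its long side was along the brass line to within about 0.5° when checked right after placing.
- **Amber and green:** both stand on the line, about 20 mm clear of the brick.
- **Blue:** upright on the brick, about 2–2.5 mm off centre towards green.
- **Bystanders:** the wax tin, paddle, tweezers, pink pot and large orange slug look unmoved. The robot was clear of everything.

- **Camera disagreement:** the side camera read amber's position along the line about 4 mm lower than the top camera. It was off the same way for the pad and board before anything was moved, so I relied on the top view.
- **Brick yaw reading:** two later automatic readings gave 2.4° instead of 5.8°. Their outline fits were poor because they took in the brick's side face, and the pictures still showed it lined up.

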